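Sort white couplings by length into the sloping rows of the organiser

TASK

Sort the three loose white couplings from the black mat into the organiser by length: lay each one in the row that already holds a coupling of its own length, in the empty pocket just above that one, lying flat along the slope between the two runners and not propped on the step. Lay them down gently without dropping them, let go, and leave the couplings already in the rows and the other things on the bench where they are.

Things in the scene. Friction and masses are not known exactly. Their poses are not given: they have to be found in the camera images.
- centre_of_short (a point): centre of the loose short coupling: white polypropylene push-fit tube 75 mm long, plain barrel 46 mm in diameter with a collar 52 mm in diameter and 14 mm wide at each end, about 41 g; it lies on its side on the black mat, centre 26 mm above the mat; x runs along its length, both ends are alike. The loose couplings differ in length only
- centre_of_medium (a point): centre of the loose medium coupling: white polypropylene push-fit tube 100 mm long, plain barrel 46 mm in diameter with a collar 52 mm in diameter and 14 mm wide at each end, about 55 g; it lies on its side on the black mat, centre 26 mm above the mat; x runs along its length, both ends are alike. The loose couplings differ in length only
- centre_of_long (a point): centre of the loose long coupling: white polypropylene push-fit tube 125 mm long, plain barrel 46 mm in diameter with a collar 52 mm in diameter and 14 mm wide at each end, about 69 g; it lies on its side on the black mat, centre 26 mm above the mat; x runs along its length, both ends are alike. The loose couplings differ in length only
- place_short (a point): where the centre of the short coupling comes to rest: centre of the empty pocket of the row for 75 mm couplings, 26 mm off its floor. x runs up the row's 30 degree slope, roughly towards the robot's right, y across the row, z out of the sloping floor, square to it. The pocket is 91 mm long along x, from the stock coupling below to a 13 mm step above
- place_medium (a point): where the centre of the medium coupling comes to rest: centre of the empty pocket of the row for 100 mm couplings, 26 mm off its floor. x runs up the row's 30 degree slope, roughly towards the robot's right, y across the row, z out of the sloping floor, square to it. The pocket is 116 mm long along x, from the stock coupling below to a 13 mm step above
- place_long (a point): where the centre of the long coupling comes to rest: centre of the empty pocket of the row for 125 mm couplings, 26 mm off its floor. x runs up the row's 30 degree slope, roughly towards the robot's right, y across the row, z out of the sloping floor, square to it. The pocket is 141 mm long along x, from the stock coupling below to a 13 mm step above
- centre_of_stock_short (a point): centre of the 75 mm coupling already lying at the foot of the short row against its front lip, loose, of the same pattern as the others; x along its length
- centre_of_stock_medium (a point): centre of the 100 mm coupling already lying at the foot of the medium row against its front lip, loose, of the same pattern as the others; x along its length
- centre_of_stock_long (a point): centre of the 125 mm coupling already lying at the foot of the long row against its front lip, loose, of the same pattern as the others; x along its length
- organiser: ribbed grey plastic organiser, fixed: tray 12 mm high, origin at its underside under the middle one of three wedge-shaped rows, 88 mm apart along y in any order; each 251 long (x) and 87 wide, its floor 20 mm above the tray at the low end (-x), 165 at the high end. In each row two runners, 8 mm high, 44 mm apart inside, 56 outside, cradle the couplings. Behind the high end a flat wing 180 mm deep
- mat: black rubber counter mat, fixed, 220 by 360 by 3 mm, origin at the centre of its underside; the three loose couplings lie on it
- jar: translucent jar of rubber washers with a white twist cap, 80 mm in diameter, 112 mm tall, loose on a 160 mm turntable whose top is 28 mm above the bench, on the organiser's wing; origin at its underside. Leave alone
- angle_valve: chrome angle valve standing on its 56 mm rosette, 88 mm tall, outlet towards its +x, beyond the mat; origin at its underside. Leave alone
- flush_button: round black plastic flush button, 72 mm in diameter, 13 mm high, beside the turntable on the wing; origin at its underside. Leave alone
- pipe_wrench: steel pipe wrench lying flat, about 236 mm long, 22 mm high, beyond the mat; origin at its underside under the neck, handle towards its -x. Leave alone
Not all that is in view belongs to the job. What is shaped like the part that bears centre_of_long but orange or yellow is not meant.

How it is judged:
At the end, for the whole second after the job is handed in: Each loose coupling lies at rest in the pocket of the row of its own length: its centre within 13 mm along the row, 7 mm across it and 5 mm square to the floor of the pocket's centre, its length within 0.08 rad of the row's slope; the stock couplings have not moved more than 12 mm (x of centre_of_short in the frame of place_short between -0.013 and 0.013 m and y of centre_of_short in the frame of place_short between -0.007 and 0.007 m and z of centre_of_short in the frame of place_short between -0.005 and 0.005 m and angle between the x axis of centre_of_short and the x axis of place_short, either way round below 0.08 rad and linear speed of each of coupling_short, coupling_medium, coupling_long below 0.02 m/s and distance of each of centre_of_stock_short, centre_of_stock_medium, centre_of_stock_long from where it was at the start of the episode below 0.012 m and x of centre_of_medium in the frame of place_medium between -0.013 and 0.013 m and y of centre_of_medium in the frame of place_medium between -0.007 and 0.007 m and z of centre_of_medium in the frame of place_medium between -0.005 and 0.005 m and angle between the x axis of centre_of_medium and the x axis of place_medium, either way round below 0.08 rad and x of centre_of_long in the frame of place_long between -0.013 and 0.013 m and y of centre_of_long in the frame of place_long between -0.007 and 0.007 m and z of centre_of_long in the frame of place_long between -0.005 and 0.005 m and angle between the x axis of centre_of_long and the x axis of place_long, either way round below 0.08 rad); the robot touches nothing.
It fails at once if a loose coupling is dropped or thrown (it moves faster than 0.4 m/s with no finger on it) ((linear speed of coupling_short above 0.4 m/s and contact force between coupling_short and the fingers below 0.02 N) or (linear speed of coupling_medium above 0.4 m/s and contact force between coupling_medium and the fingers below 0.02 N) or (linear speed of coupling_long above 0.4 m/s and contact force between coupling_long and the fingers below 0.02 N)).
It fails at once if the jar, angle valve, flush button or pipe wrench is shifted more than 25 mm (distance of any of jar, angle_valve, flush_button, pipe_wrench from where it was at the start of the episode above 0.025 m).
It also fails if it takes over 67 s, if anything falls off the work surface, if the arm or the gripper's body presses on something with over 40 N, if the wrist force passes 120 N, or if a joint passes its speed limit or range.

ROBOT

A 6-joint arm with a two-finger parallel gripper is mounted at the origin on the work surface. World frame = base frame: x ahead of the robot, y to its left, z up, the work surface at z = 0. Lengths are in m, angles in rad, forces in N, time in s.
With the tool pointing down it reaches from about 0.35 to 0.85 m from the base axis. Payload 8.1 kg.
Tool frame: the origin (TCP) lies at the very end of the fingers, on their centre line; the grasp point (between the pads) lies 19 mm behind it; z points along the fingers, x is the direction in which the jaws open and shut, and the axes are right-handed (so a half turn about z gives the same grasp; the last joint's range is limited). The gripper opens to 93 mm and grips with 3 to 60 N. Pads are 15 mm wide; open, the fingers measure 128 mm over their backs; the gripper's body (75 mm by 188 mm) begins 65 mm behind the grasp point.
Start: joints at [1.192, 0.13, 1.488, -0, 1.523, -0.085], TCP at [0.174, 0.574, 0.219] pointing down, gripper open.
Joint ranges: [-2.96, 2.96], [-0.89, 2.26], [0.02, 2.5], [-1.34, 4.48], [0, 2.73], [-2.66, 2.66]. Speed limits (rad/s): [2.39, 2.39, 2.79, 3.14, 3.14, 3.14].

INTERFACE

Orientations are given as a rotation vector (axis times angle).
In Python, from plant import robot gives the robot as it stands. The module is installed in compiled form; this text tells all that it offers.
- The arm moves only by the tool jog_arm, never from a script. Its argument "commands" is one flat list of numbers, 5 for each row, row after row: the gripper's target within -1 to 1 (shut at 1, half-way at 0, fully open at -1), then the shift along the tool's x, y, z in m, then the turn about the tool's z in degrees. A call has 1 to 20 rows; each row shifts and turns the commanded pose from where the row before left it, along the tool's axes as they then stand; what a row does not reach is not made up. A row lasts 1/12 s, in which the tool goes at most 41.7 mm and 7.16 degrees, less where a joint would pass 70% of its speed; a pose out of reach is approached as far as the arm can. A call is refused whole if a number of a shift passes 0.0417 or a number of a turn 7.16, either way. A call with a gripper value outside its range is refused whole. The fingers move at their own pace and stop on an object; "grip_force" is the grip in N (left out, the last holds). Time passes only in rows, so rows that do not move let the fingers close. It gives the time, the measured TCP pose, the force and the opening at its end, in the units of the state.
- robot.read_state(): the state, without advancing time (a new reading comes with each control period).
- robot.read_camera(name): name is "scene" or "top"; returns a dict with "img" (480x640x3 uint8, blue, green, red), "vfov" (degrees; the focal length in pixels is half the picture's height over the tangent of half this angle, whatever the lens; pixels are square), "cx", "cy" (the principal point, pixels), "extrinsics" (4x4, takes a point from world to camera coordinates). Camera axes: x right, y down, z forward; pixel columns grow to the right and rows downward; lengths in m; the calibration is good to about 2 mm. A picture is of the moment at which its call begins. There is no depth.
- robot.close_job(): hands the job in, once; it reports no verdict.
Trained networks look in a picture, given as the dict that the camera call returned (one of the last four; its "shot" number tells which), for a name from the list of things; names that differ only in an ending like _2 or _b are one class to them, and where a whole thing is asked for, a point or a joint stands for the part that bears it (a point fixed in the world has none). Each returns a list of dicts, best first, with "score" (0 to 1); they miss things now and then, are a little off and sometimes report something else, mostly with a low value. They report only what shows in the picture. A call takes as long as a camera call. They do not tell look-alikes from the thing itself.
- robot.recognise(thing, picture): "box" ([centre column, centre row, width, height] as shares, 0 to 1, of the picture: columns of its width, rows of its height, round what is visible of it).
- robot.pinpoint(thing, picture): "position" ([row, column] as shares, 0 to 1, of the picture: columns of its width, rows of its height: a listed point, or the origin of a listed thing).
The state is a dict: "t": time; "q": joint angles; "dq": joint speeds; "joint_torque": joint torques, N m; "tool_pos": TCP position; "orientation": TCP orientation; "force": force on the tool from outside, world axes, zero at the start; "wrist_torque": the same for the moment, N m; "opening": finger opening in m.
Only numpy, scipy, OpenCV 4.12 (cv2) and the standard library are available. Lean on these libraries where they do the work, as an engineer would, in place of code of your own. Each camera call takes 0.05 s, during which the arm holds its last target.

## Working session

There is one attempt and no reset: what is moved stays moved. The work goes in short steps, Python scripts to look and compute and a tool call to move; the robot and the scene stay as the last step left them, time stands still between calls to the robot, and variables do not carry over. Pictures are saved under pics/ and viewed, and the job is handed in when it is done.

Besides the shell and the picture viewer there is one more tool, called after "Call:" as name(argument=value, ...) on one line, values as JSON. jog_arm: Moves the arm, as the interface text tells. Its arguments: {"type":"object","properties":{"commands":{"type":"array"},"grip_force":{"type":"number"}},"required":["commands"]}

```bash
mkdir -p pics; ls; python3 - <<'E'
from plant import robot
import cv2,json,pickle
s=robot.read_state(); print({k:s[k] for k in ('t','tool_pos','orientation','opening','force')})
names=['centre_of_short','centre_of_medium','centre_of_long','place_short','place_medium','place_long','centre_of_stock_short','centre_of_stock_medium','centre_of_stock_long','organiser','mat']
for c in ('scene','top'):
    p=robot.read_camera(c); cv2.imwrite(f'pics/{c}0.png',p['img']); pickle.dump(p,open(f'{c}0.pkl','wb'))
    print(c,p['vfov'],p['cx'],p['cy'],p['extrinsics'])
    for n in names:
        print(n,[(round(d['position'][1]*640,1),round(d['position'][0]*480,1),round(d['score'],2)) for d in robot.pinpoint(n,p)][:5])
E
```

```text
pics
{'t': 0.0, 'tool_pos': array([0.17349698, 0.57375184, 0.2175875 ]), 'orientation': array([ 2.52183246,  1.8718213 , -0.00252377]), 'opening': 0.09310970280745484, 'force': array([0.46114732, 1.20240017, 0.3985252 ])}
scene 43.45659089962461 310.6713362373893 228.11764981670382 [[ 0.86222525  0.50643021 -0.00980122 -0.48835461]
 [ 0.39166726 -0.6788553  -0.62108956 -0.1254934 ]
 [-0.32119213  0.53168028 -0.78367831  1.64423945]
 [ 0.          0.          0.          1.        ]]
centre_of_short [(334.2, 167.0, 0.68), (210.2, 364.5, 0.26)]
centre_of_medium [(365.5, 146.3, 0.7)]
centre_of_long [(288.4, 124.1, 0.94), (433.9, 175.5, 0.83), (328.8, 200.0, 0.75)]
place_short [(315.1, 267.2, 0.88)]
place_medium [(270.7, 268.7, 0.87)]
place_long [(223.9, 266.0, 0.7)]
centre_of_stock_short [(326.5, 255.2, 0.72), (340.6, 178.6, 0.24)]
centre_of_stock_medium [(284.0, 249.7, 0.64), (412.2, 210.8, 0.29)]
centre_of_stock_long [(247.7, 244.1, 0.57)]
organiser []
mat [(342.0, 177.3, 0.7), (329.1, 200.3, 0.22)]
top 51.22418376878877 313.9362184495976 243.67381874745658 [[ 0.02004378 -0.99974199  0.01068672  0.01758639]
 [-0.99769885 -0.020693   -0.06456631  0.52509757]
 [ 0.06477079 -0.00936797 -0.9978562   1.1652668 ]
 [ 0.          0.          0.          1.        ]]
centre_of_short [(198.8, 267.3, 0.78)]
centre_of_medium [(145.8, 251.3, 0.61)]
centre_of_long [(155.2, 349.6, 0.86), (156.6, 163.8, 0.78), (243.1, 243.1, 0.64)]
place_short [(357.4, 198.7, 0.75)]
place_medium [(385.9, 232.6, 0.73), (354.7, 285.5, 0.32)]
place_long [(413.4, 272.1, 0.8)]
centre_of_stock_short [(328.4, 212.6, 0.85)]
centre_of_stock_medium [(339.4, 248.4, 0.63)]
centre_of_stock_long [(354.4, 285.7, 0.55), (296.7, 128.8, 0.18)]
organiser [(351.7, 282.5, 0.37)]
mat [(199.6, 258.7, 0.65)]
```

View pics/scene0.png

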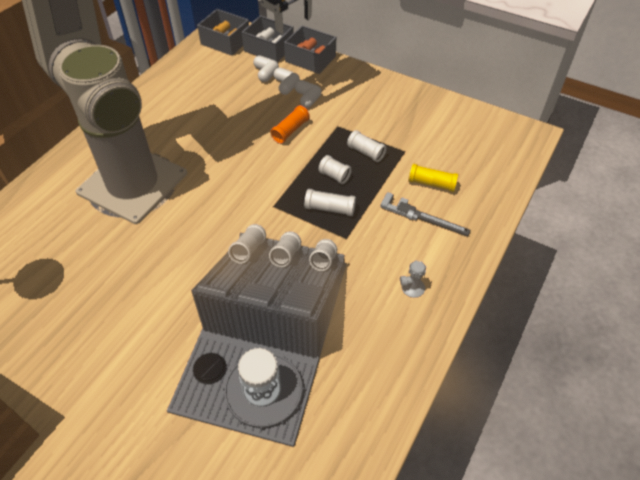

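View pics/top0.png

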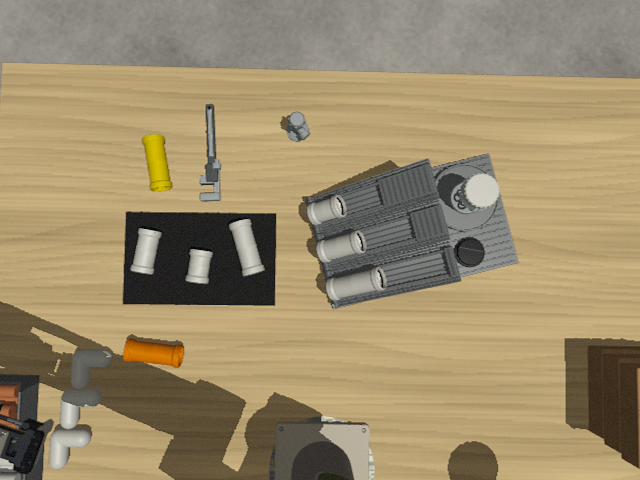

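The scene view shows the robot base at (120,150), the mat around (340,180) with three white couplings, and the organiser at (270,290). In the top view the loose couplings are medium (146,251), short (199,267) and long (246,247). The rows are short at the top, medium in the middle and long nearest the robot. Next I triangulate and fit the organiser pose.

```bash
cat > h.py <<'E'
import numpy as np,cv2,pickle
from scipy.optimize import least_squares
from scipy.spatial.transform import Rotation as R
def K(p):
    f=240/np.tan(np.radians(p['vfov'])/2); return f
def proj(p,X):
    X=np.atleast_2d(X); E=np.array(p['extrinsics']); c=X@E[:3,:3].T+E[:3,3]; f=K(p)
    return np.c_[p['cx']+f*c[:,0]/c[:,2], p['cy']+f*c[:,1]/c[:,2]]
def ray(p,uv):
    E=np.array(p['extrinsics']); f=K(p); d=np.array([(uv[0]-p['cx'])/f,(uv[1]-p['cy'])/f,1]); 
    return -E[:3,:3].T@E[:3,3], E[:3,:3].T@d
def atz(p,uv,z):
    o,d=ray(p,uv); return o+d*(z-o[2])/d[2]
S=np.array
LEN=dict(short=75e-3,medium=100e-3,long=125e-3)
yrow=dict(short=-.088,medium=0,long=.088)  # organiser y; sign checked below
def floor(x): return .032+(x+.1255)*np.tan(np.pi/6)
def org(par,P):  # par x,y,yaw
    c,s=np.cos(par[2]),np.sin(par[2]); P=np.atleast_2d(P); return np.c_[par[0]+c*P[:,0]-s*P[:,1], par[1]+s*P[:,0]+c*P[:,1], P[:,2]]
def slope(name,s,n,sgn=1,lat=0):  # s: distance along slope from low end of floor
    c,t=np.cos(np.pi/6),.5
    return [-.1255+s*c-n*t, sgn*yrow[name]+lat, .032+s*t+n*c]
E
python3 - <<'E'
from h import *
sc=pickle.load(open('scene0.pkl','rb'));tp=pickle.load(open('top0.pkl','rb'))
obs={'place_short':((315.1,267.2),(357.4,198.7)),'place_medium':((270.7,268.7),(385.9,232.6)),'place_long':((223.9,266),(413.4,272.1)),
'stock_short':((326.5,255.2),(328.4,212.6)),'stock_medium':((284,249.7),(339.4,248.4)),'stock_long':((247.7,244.1),(354.4,285.7)),
'c_short':((334.2,167),(198.8,267.3)),'c_medium':((365.5,146.3),(145.8,251.3)),'c_long':((328.8,200),(243.1,243.1))}
for k,(a,b) in obs.items():
    f=lambda X:np.r_[proj(sc,X)[0]-a,proj(tp,X)[0]-b]
    r=least_squares(f,[.5,.0,.1]); print(k,r.x.round(4),r.fun.round(1))
    if k[0]=='c': print('   top at z=.029',atz(tp,b,.029).round(4), 'scene', atz(sc,a,.029).round(4))
for sg in (1,-1):
  def f(v):
    o=[]
    for n in LEN:
        for kind in('stock','place'):
            s=v[3]+LEN[n]/2+(0 if kind=='stock' else LEN[n]+.008)
            X=org(v[:3],[slope(n,s,.026,sg)])
            a,b=obs[kind+'_'+n]; o+=list(proj(sc,X)[0]-a)+list(proj(tp,X)[0]-b)
    return S(o)
  r=least_squares(f,[.5,-.1,-1.3,.005],loss='soft_l1'); print(sg,r.x,r.cost,r.fun.round(1))
E
```

```text
place_short [ 0.6172 -0.0636  0.119 ] [ 0.3 -0.   0.2  0.3]
place_medium [ 0.5426 -0.1242  0.1353] [ 0.7 -0.   0.4  0.5]
place_long [ 0.4602 -0.1791  0.1543] [ 0.3 -0.   0.2  0.2]
stock_short [0.5989 0.0022 0.0701] [-3.6  0.5 -2.  -2.9]
stock_medium [ 0.5117 -0.0288  0.0707] [-0.  0. -0. -0.]
stock_long [ 0.4301 -0.0622  0.0767] [-0.9  0.  -0.5 -0.7]
c_short [0.4646 0.2949 0.0336] [-0.8  0.1 -0.4 -0.6]
   top at z=.029 [0.4633 0.2949 0.029 ] scene [0.4642 0.3004 0.029 ]
c_medium [0.4981 0.4214 0.0216] [ 0.1 -0.   0.1  0.1]
   top at z=.029 [0.498  0.4191 0.029 ] scene [0.501 0.414 0.029]
c_long [0.5171 0.1897 0.035 ] [ 2.5 -0.4  1.3  1.9]
   top at z=.029 [0.5218 0.1937 0.029 ] scene [0.5096 0.1898 0.029 ]
1 [ 4.89908419e-01 -8.94950234e-02 -3.15425350e+00 -1.00879150e-03] 494.5505339736429 [ -5.    1.2   0.2  -2.6 -20.5 -34.3 -29.   41.7  13.3  30.6  28.3 -32.6
  -9.9 -20.  -16.3  23.8  23.7  61.8  52.8 -64.1   0.5  -0.3  -1.    0.9]
-1 [ 0.54026725 -0.12669259 -1.30265589 -0.0044523 ] 18.520862654928855 [-4.6 -0.4 -2.2 -1.7 -1.2  2.3  1.3  1.7  0.2 -0.5  1.3 -1.2 -0.  -0.7
 -1.3  2.5 -1.1 -0.6  1.  -1.4  2.3  0.5 -1.7 -0.9]
```

```bash
python3 - <<'E'
from h import *
sc=pickle.load(open('scene0.pkl','rb'));tp=pickle.load(open('top0.pkl','rb'))
v=[0.54026725,-0.12669259,-1.30265589,-0.0044523]
def draw(p,name,box,z):
    im=p['img'].copy(); x0,y0,x1,y1=box
    im=cv2.resize(im[y0:y1,x0:x1],None,fx=z,fy=z,interpolation=cv2.INTER_CUBIC)
    def P(X): return [tuple(int(round(t)) for t in ((q-S([x0,y0])+.5)*z)) for q in proj(p,org(v[:3],X))]
    for j in (-1,0,1):
        y=j*.088; w=.0435
        q=P([[-.1255,y-w,.032],[.1255,y-w,.177],[.1255,y+w,.177],[-.1255,y+w,.032]])
        cv2.polylines(im,[S(q)],True,(0,0,255),1)
        nm={1:'short',0:'medium',-1:'long'}[j]; L=LEN[nm]
        for s in (v[3],v[3]+L,v[3]+2*L+.016):
            q=P([slope(nm,s,.0,-1,-.028),slope(nm,s,.0,-1,.028)]); cv2.line(im,q[0],q[1],(0,255,0),1)
    q=P([[-.1255,-.1315,0],[-.1255,.1315,0],[.1255,.1315,.0],[.3055,.1315,.012],[.3055,-.1315,.012],[.1255,-.1315,0.012]])
    cv2.polylines(im,[S(q)],True,(255,0,0),1)
    cv2.imwrite(name,im)
draw(sc,'pics/ov_sc.png',(160,220,370,450),2.6*1)
draw(tp,'pics/ov_tp.png',(290,140,530,320),3.3)
# couplings segmentation
for p,nm in((tp,'top'),(sc,'scene')):
    hsv=cv2.cvtColor(p['img'],cv2.COLOR_BGR2HSV)
    m=((hsv[...,2]>110)&(hsv[...,1]<60)).astype(np.uint8)
    n,l,st,ce=cv2.connectedComponentsWithStats(m)
    for i in range(1,n):
        if 150<st[i,4]<2500:
            pts=S(np.nonzero(l==i))[::-1].T.astype(np.float32)
            print(nm,ce[i].round(1),st[i,4],cv2.minAreaRect(pts))
E
```

```text
top [210.  132.2] 204 ((209.96005249023438, 132.0015869140625), (46.20305633544922, 4.396484375), 87.70938873291016)
top [299.5 123. ] 298 ((300.5240173339844, 123.06987762451172), (29.157604217529297, 14.952618598937988), 52.594642639160156)
top [210.5 189.2] 293 ((209.47398376464844, 186.37606811523438), (28.017353057861328, 20.232444763183594), 87.61405944824219)
top [326.1 210.1] 753 ((326.669677734375, 209.97511291503906), (23.005409240722656, 39.889495849609375), 70.34617614746094)
top [246.2 246.8] 1070 ((246.26490783691406, 246.65013122558594), (55.24483871459961, 21.40891456604004), 74.53878784179688)
top [355.5 242. ] 1386 ((363.176513671875, 240.70591735839844), (23.768489837646484, 96.04410552978516), 75.96376037597656)
top [145.4 250.8] 902 ((145.42306518554688, 250.88462829589844), (22.35723876953125, 43.93001174926758), 11.309932708740234)
top [198.7 266. ] 665 ((198.56410217285156, 266.00836181640625), (22.07388687133789, 32.895263671875), 7.431407928466797)
top [379.  278.1] 1920 ((384.7285461425781, 277.3441162109375), (23.766897201538086, 120.10810852050781), 76.26
[... 1372 characters left out ...]
9931640625), (23.99343490600586, 16.034637451171875), 20.556045532226562)
scene [442.  221.4] 185 ((441.7012023925781, 221.3109588623047), (47.16408920288086, 4.049691677093506), 20.2248592376709)
scene [236.  260.6] 1087 ((233.6896514892578, 261.8889465332031), (25.439558029174805, 88.84131622314453), 39.667842864990234)
scene [279.8 256.4] 1052 ((276.0999755859375, 257.8000183105469), (31.304948806762695, 61.26826477050781), 26.56505012512207)
scene [319.8 263.5] 883 ((318.113037109375, 265.41558837890625), (25.394968032836914, 55.473899841308594), 16.389541625976562)
scene [413.3 271.9] 271 ((411.3687744140625, 272.942626953125), (14.7242431640625, 29.832595825195312), 50.194427490234375)
```

View pics/ov_sc.png

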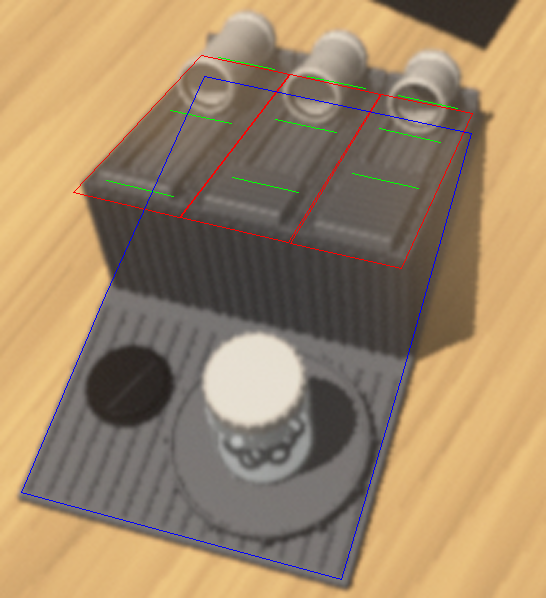

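View pics/ov_tp.png

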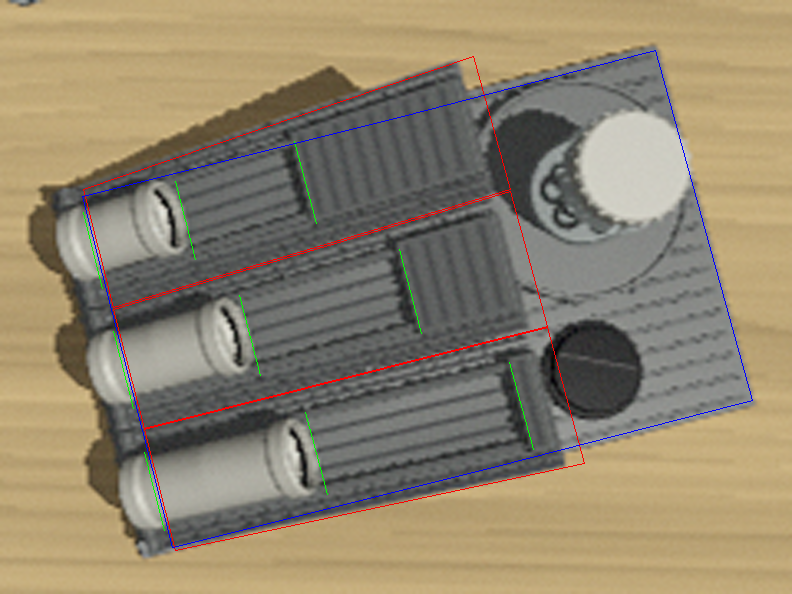

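```bash
python3 - <<'E'
from h import *
sc=pickle.load(open('scene0.pkl','rb'));tp=pickle.load(open('top0.pkl','rb'))
def crop(p,n,x0,y0,x1,y1,z):
    im=cv2.resize(p['img'][y0:y1,x0:x1],None,fx=z,fy=z,interpolation=cv2.INTER_CUBIC)
    im=cv2.convertScaleAbs(im,alpha=1.6,beta=10)
    for x in range(x0,x1,10):
        cv2.line(im,((x-x0)*z,0),((x-x0)*z,6 if x%50 else 14),(0,255,255),1); cv2.putText(im,str(x),((x-x0)*z+2,16),0,.35,(0,255,255),1)
    for y in range(y0,y1,10):
        cv2.line(im,(0,(y-y0)*z),(8,(y-y0)*z),(0,255,255),1); cv2.putText(im,str(y),(10,(y-y0)*z+4),0,.35,(0,255,255),1)
    cv2.imwrite(n,im)
crop(sc,'pics/zsc.png',188,222,348,332,5)
crop(tp,'pics/ztp.png',298,150,478,310,4)
E
```

```text
(no output)
```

View pics/zsc.png

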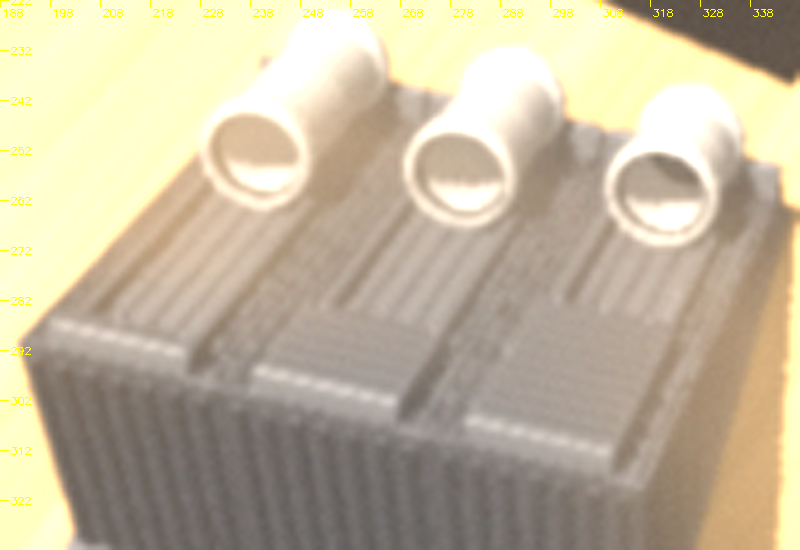

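View pics/ztp.png

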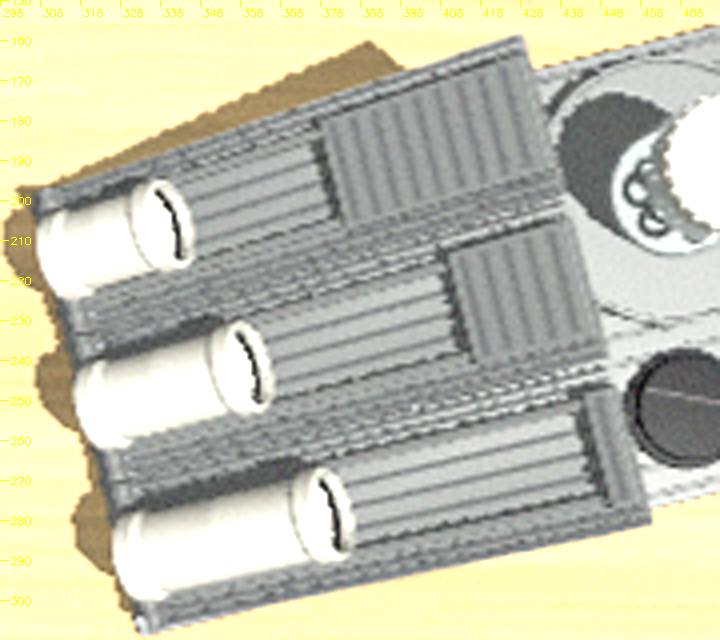

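```bash
python3 - <<'E'
from h import *
sc=pickle.load(open('scene0.pkl','rb'));tp=pickle.load(open('top0.pkl','rb'))
obs={'place_short':((315.1,267.2),(357.4,198.7)),'place_medium':((270.7,268.7),(385.9,232.6)),'place_long':((223.9,266),(413.4,272.1)),
'stock_short':((326.5,255.2),(328.4,212.6)),'stock_medium':((284,249.7),(339.4,248.4)),'stock_long':((247.7,244.1),(354.4,285.7))}
cor=[(sc,[.1255,-.1315,.177],(192,289.5)),(sc,[.1255,.1315,.177],(315.5,319.1)),(tp,[.1255,.1315,.177],(428,159)),(tp,[.1255,-.1315,.177],(460,279.5))]
def f(v,d=False):
    o=[]
    for n in LEN:
        for kind in('stock','place'):
            s=v[3]+LEN[n]/2+(0 if kind=='stock' else LEN[n]+.008)
            X=org(v[:3],[slope(n,s,.026,-1)])
            if kind=='place' and d: print(n,X.round(4))
            a,b=obs[kind+'_'+n]; o+=list(proj(sc,X)[0]-a)+list(proj(tp,X)[0]-b)
    for p,X,uv in cor: o+=list(proj(p,org(v[:3],[X]))[0]-uv)
    return S(o)
r=least_squares(f,[.54,-.12,-1.3,.005],loss='soft_l1'); print(r.x,r.cost);o=f(r.x,True);print(o[:24].reshape(6,4).round(1));print(o[24:].round(1))
v=r.x
def draw(p,name,box,z):
    im=p['img'].copy(); x0,y0,x1,y1=box
    im=cv2.resize(im[y0:y1,x0:x1],None,fx=z,fy=z,interpolation=cv2.INTER_CUBIC)
    def P(X): return [tuple(int(round(t)) for t in ((q-S([x0,y0])+.5)*z)) for q in proj(p,org(v[:3],X))]
    for nm in LEN:
        L=LEN[nm]
        for y in(-.0435,.0435):
            q=P([slope(nm,0,0,-1,y),slope(nm,.251/np.cos(np.pi/6),0,-1,y)]);cv2.line(im,q[0],q[1],(0,0,255),1)
        s=v[3]+2*L+.016
        q=P([slope(nm,s,.013,-1,-.02),slope(nm,s,.013,-1,.02),slope(nm,s,0,-1,.02),slope(nm,s,0,-1,-.02)]); cv2.polylines(im,[S(q)],True,(0,255,0),1)
        for s in (v[3],v[3]+L):
            a=np.linspace(0,2*np.pi,40)
            q=P([slope(nm,s,.026+.026*np.sin(t),-1,.026*np.cos(t)) for t in a]); cv2.polylines(im,[S(q)],True,(255,255,0),1)
    cv2.imwrite(name,im)
draw(sc,'pics/ov_sc2.png',(188,222,348,332),5)
draw(tp,'pics/ov_tp2.png',(298,150,478,310),3.7)
E
```

```text
[ 0.53899494 -0.11681963 -1.30228031  0.00832106] 25.298494602937687
short [[ 0.6167 -0.0675  0.1189]]
medium [[ 0.5405 -0.1222  0.1377]]
long [[ 0.4642 -0.1768  0.1564]]
[[-4.1 -1.5 -1.8 -2.8]
 [-0.8  1.2  2.   0.6]
 [ 0.5 -1.6  1.8 -2.1]
 [ 0.3 -1.8 -0.4  1.4]
 [-1.  -1.7  1.7 -2.1]
 [ 2.4 -0.6 -0.7 -1.7]]
[-2.1  0.1  0.3 -0.6  0.2 -2.1  1.7  0.9]
```

View pics/ov_sc2.png

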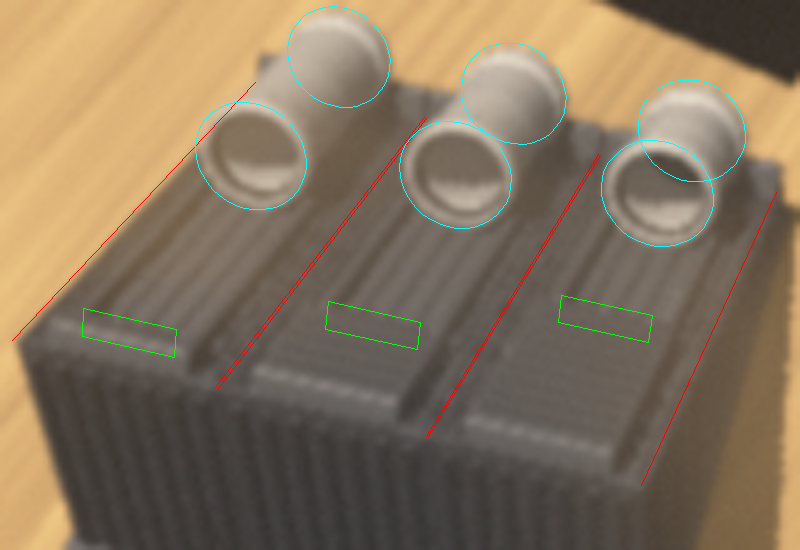

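View pics/ov_tp2.png

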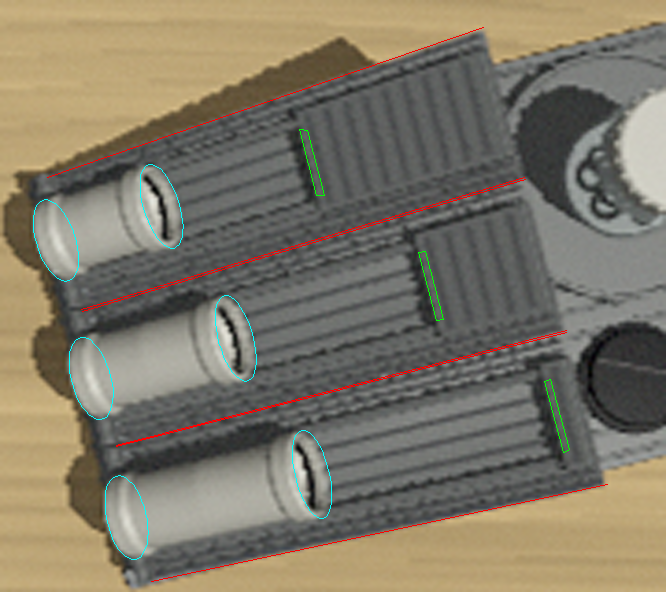

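```bash
python3 - <<'E'
from h import *
sc=pickle.load(open('scene0.pkl','rb'));tp=pickle.load(open('top0.pkl','rb'))
obs={'place_short':((315.1,267.2),(357.4,198.7)),'place_medium':((270.7,268.7),(385.9,232.6)),'place_long':((223.9,266),(413.4,272.1)),
'stock_medium':((284,249.7),(339.4,248.4)),'stock_long':((247.7,244.1),(354.4,285.7))}
cor=[(sc,[.1255,-.1315,.177],(192,289.5)),(sc,[.1255,.1315,.177],(315.5,319.1)),(tp,[.1255,.1315,.177],(428,159)),(tp,[.1255,-.1315,.177],(460,279.5))]
rim={'long':((255,159),(307,470)),'medium':((460,178),(231.5,335)),'short':((662,197),(159,205))}
def f(v,d=False):
    o=[]
    for n in LEN:
        L=LEN[n]
        for kind in('stock','place'):
            s=v[3]+L/2+(0 if kind=='stock' else L+.008)
            X=org(v[:3],[slope(n,s,.026,-1)])
            if kind=='place' and d: print(n,X.round(4))
            if kind+'_'+n in obs:
                a,b=obs[kind+'_'+n]; o+=list((proj(sc,X)[0]-a)*.6)+list((proj(tp,X)[0]-b)*.6)
        X=org(v[:3],[slope(n,v[3]+L,.026,-1)]); a,b=rim[n]
        o+=list(2*(proj(sc,X)[0]-(S(a)/5-.5+(188,222))))+list(2*(proj(tp,X)[0]-(S(b)/3.7-.5+(298,150))))
    for p,X,uv in cor: o+=list(proj(p,org(v[:3],[X]))[0]-uv)
    return S(o)
r=least_squares(f,[.54,-.12,-1.3,.005],loss='soft_l1'); print(r.x.round(4),r.cost);o=f(r.x,True);print(o[:-8].reshape(-1,4).round(1));print(o[-8:].round(1))
# free couplings: fit to silhouettes midlines
def sil(p,c):
    hsv=cv2.cvtColor(p['img'],cv2.COLOR_BGR2HSV)
    m=((hsv[...,2]>75)&(hsv[...,1]<90)).astype(np.uint8)
    n,l,st,ce=cv2.connectedComponentsWithStats(m)
    i=l[int(c[1]),int(c[0])]; return cv2.convexHull(S(np.nonzero(l==i))[::-1].T.astype(np.float32)),st[i,4]
a=np.linspace(0,2*np.pi,60)
for n,cs,ct,y0 in(('short',(333,167),(198,266),-.1),('medium',(365,144),(145,251),-.2),('long',(329,201),(246,247),.25)):
    L=LEN[n]; D=[]
    for p,c in((sc,cs),(tp,ct)):
        hl,ar=sil(p,c); M=cv2.moments(hl); D.append((p,S([M['m10'],M['m01']])/M['m00'],cv2.minAreaRect(hl),ar))
    def pr(v,p):
        ax=S([np.cos(v[2]),np.sin(v[2]),0]); b=S([-ax[1],ax[0],0]); c=S([v[0],v[1],.029])
        X=[c+e*ax*(L/2)+.026*(np.cos(t)*b+np.sin(t)*S([0,0,1])) for e in(-1,1) for t in a]
        return cv2.convexHull(proj(p,X).astype(np.float32))
    def cen(v,p):
        M=cv2.moments(pr(v,p)); 
        mu=.5*np.arctan2(2*M['mu11'],M['mu20']-M['mu02']); return np.r_[S([M['m10'],M['m01']])/M['m00'],mu,M['m00']]
    for which in((0,),(1,),(0,1)):
      def g(v):
        o=[]
        for j in which:
            p=D[j][0]; hl,_=sil(p,(cs,ct)[j]); M=cv2.moments(hl); mu=.5*np.arctan2(2*M['mu11'],M['mu20']-M['mu02'])
            q=cen(v,p); o+=[q[0]-M['m10']/M['m00'],q[1]-M['m01']/M['m00'],20*np.sin(q[2]-mu)]
        return S(o)
      x0=atz(tp,ct,.029); r=least_squares(g,[x0[0],x0[1],y0],diff_step=1e-3); print(n,which,r.x.round(4),r.fun.round(2))
    print([cv2.contourArea(sil(D[j][0],(cs,ct)[j])[0]) for j in(0,1)],[cen(r.x,D[j][0])[3] for j in (0,1)])
E
```

```text
[ 0.5408 -0.1171 -1.3063  0.0061] 14.724901096068374
short [[ 0.6182 -0.0662  0.1178]]
medium [[ 0.5417 -0.1206  0.1366]]
long [[ 0.4653 -0.1749  0.1553]]
[[ 0.1  0.8  0.8 -0. ]
 [-0.2 -1.2  0.1 -0.9]
 [ 0.9 -1.   0.6 -1.7]
 [ 0.7 -1.1 -0.8  0.5]
 [-0.2 -1.2  0.6  0.2]
 [ 0.  -1.1  0.4 -1.7]
 [ 2.  -0.4 -1.  -1.3]
 [ 0.2 -1.4  0.8  0.8]]
[-1.6  0.3  0.7  0.1  0.6 -2.8  1.6  0.3]
short (0,) [ 0.4667  0.2958 -0.1425] [ 0. -0.  0.]
short (1,) [ 0.4664  0.2952 -0.1246] [-0.  0. -0.]
short (0, 1) [ 0.4666  0.2954 -0.1322] [-0.12  0.07 -0.18 -0.08 -0.07  0.16]
[606.0, 751.0] [np.float64(607.8241071382072), np.float64(754.1977637014352)]
medium (0,) [ 0.5007  0.419  -0.1451] [ 0. -0. -0.]
medium (1,) [ 0.4989  0.4199 -0.1615] [ 0. -0.  0.]
medium (0, 1) [ 0.4995  0.4198 -0.1565] [-0.25 -0.32  0.19  0.07 -0.27 -0.1 ]
[719.5, 1026.0] [np.float64(727.7724650611635), np.float64(1031.011140872608)]
long (0,) [0.5136 0.1865 0.3015] [ 0. -0. -0.]
long (1,) [0.5122 0.1859 0.3102] [ 0. -0. -0.]
long (0, 1) [0.5128 0.1862 0.3066] [-0.31 -0.03 -0.08 -0.12 -0.26  0.07]
[1032.5, 1223.5] [np.float64(1007.2195008781273), np.float64(1236.460542713059)]
```

Organiser and couplings are located. Silhouette fits from the two cameras agree to about 2 mm. First I turn and move above the short coupling.

Call:
jog_arm(commands=[-1,0,0,0,-4.6,-1,0,0,0,-4.6,-1,-0.0216,0.0297,0,0,-1,-0.0216,0.0297,0,0,-1,-0.0216,0.0297,0,0,-1,-0.0216,0.0297,0,0,-1,-0.0216,0.0297,0,0,-1,-0.0216,0.0297,0,0,-1,-0.0216,0.0297,0,0,-1,-0.0216,0.0297,0,0,-1,-0.0216,0.0297,0.01,0,-1,-0.0216,0.0297,0.01,0,-1,-0.0216,0.0297,0.01,0,-1,0,0,0.03,0,-1,0,0,0.03,0,-1,0,0,0,0,-1,0,0,0,0], grip_force=8)

```text
t: 2.62
tool_pos: [0.4645, 0.2945, 0.1271]
orientation: [-2.364, -2.068, 0.007]
force: [-0.1, 0.2, -0.1]
opening: 0.0928
```

```bash
python3 - <<'E'
from plant import robot
from h import *
p=robot.read_camera('top'); im=p['img']
for i in range(3):
    s=robot.read_state(); print(s['t'],s['tool_pos'].round(4),s['orientation'].round(4))
q=proj(p,[s['tool_pos'],[.4666,.2954,.029]]); print(q)
z=5;im=cv2.resize(im[210:310,130:270],None,fx=z,fy=z,interpolation=cv2.INTER_CUBIC)
for (u,v),c in zip(q,((0,0,255),(0,255,0))): cv2.circle(im,(int((u-130+.5)*z),int((v-210+.5)*z)),3,c,-1)
cv2.imwrite('pics/t1.png',im)
E
```

```text
2.6667 [0.4658 0.2955 0.1293] [-2.3640e+00 -2.0688e+00  1.0000e-03]
2.6667 [0.4658 0.2955 0.1293] [-2.3640e+00 -2.0688e+00  1.0000e-03]
2.6667 [0.4658 0.2955 0.1293] [-2.3640e+00 -2.0688e+00  1.0000e-03]
[[188.20682999 265.2963685 ]
 [198.61316382 265.86563542]]
```

View pics/t1.png

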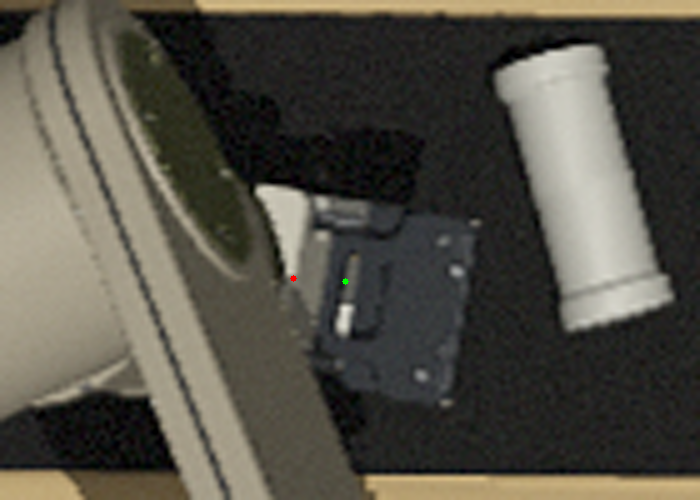

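The picture shows the gripper over the short coupling; readings agree with commanded pose within the noise. Lower and grip.

Call:
jog_arm(commands=[-1,0.0005,0,0.035,0,-1,0,0,0.035,0,-1,0,0,0.03,0,-1,0,0,0.012,0,-1,0,0,0,0,1,0,0,0,0,1,0,0,0,0,1,0,0,0,0,1,0,0,0,0,1,0,0,0,0,1,0,0,0,0,1,0,0,0,0], grip_force=8)

```text
t: 3.67
tool_pos: [0.4663, 0.296, 0.017]
orientation: [2.364, 2.068, 0.001]
force: [-0.3, 0.6, 0.1]
opening: 0.0508
```

Call:
jog_arm(commands=[1,0,0,0,0,1,0,0,0,0,1,0,0,0,0])

```text
t: 3.92
tool_pos: [0.4661, 0.2959, 0.0168]
orientation: [2.364, 2.069, 0.0]
force: [0.5, -0.5, 1.6]
opening: 0.0459
```

Gripped at 45.9 mm (barrel). Next: lift, turn to the row's direction, and travel to above the short row's pocket.

Call:
jog_arm(commands=[1,0,0,-0.015,0,1,0,0,-0.03,0,1,0,0,-0.04,0,1,0,0,-0.04,0,1,0,0,-0.04,0,1,0,0,-0.018,0,1,0,0,0,6.73,1,0,0,0,6.73,1,0,0,0,6.73,1,0,0,0,6.73,1,0,0,0,6.73,1,0,0,0,6.73,1,0,0,0,6.73,1,0,0,0,6.73,1,0,0,0,6.73,1,0,0,0,6.73,1,0,0,0,0])

```text
t: 5.33
tool_pos: [0.4659, 0.2958, 0.1993]
orientation: [3.115, 0.403, -0.001]
force: [0.4, -0.5, -0.4]
opening: 0.0455
```

Call:
jog_arm(commands=[1,0.0024,0.018,0,0,1,0.0047,0.036,0,0,1,0.0047,0.036,0,0,1,0.0047,0.036,0,0,1,0.0047,0.036,0,0,1,0.0047,0.036,0,0,1,0.0047,0.036,0,0,1,0.0047,0.036,0,0,1,0.0047,0.036,0,0,1,0.0047,0.036,0,0,1,0.0047,0.036,0,0,1,0.0023,0.018,0,0,1,0,0,0,0,1,0,0,0,0])

```text
t: 6.5
tool_pos: [0.6187, -0.074, 0.199]
orientation: [-3.114, -0.413, 0.001]
force: [-0.3, 0.6, -0.5]
opening: 0.0456
```

```bash
cat > look.py <<'E'
from plant import robot
from h import *
import sys
n=sys.argv[1]
for c,b,z in(('top',(290,140,530,320),3.3),('scene',(180,190,370,350),4)):
    p=robot.read_camera(c); x0,y0,x1,y1=b
    im=cv2.resize(p['img'][y0:y1,x0:x1],None,fx=z,fy=z,interpolation=cv2.INTER_CUBIC)
    cv2.imwrite(f'pics/{n}_{c}.png',im); pickle.dump(p,open(f'{n}_{c}.pkl','wb'))
s=robot.read_state(); print(s['t'],s['tool_pos'].round(4),s['orientation'].round(3),s['force'].round(2))
E
python3 look.py a1
```

```text
6.6 [ 0.6185 -0.0722  0.1993] [-3.113e+00 -4.150e-01  1.000e-03] [ 0.36  0.85 -0.85]
```

View pics/a1_scene.png

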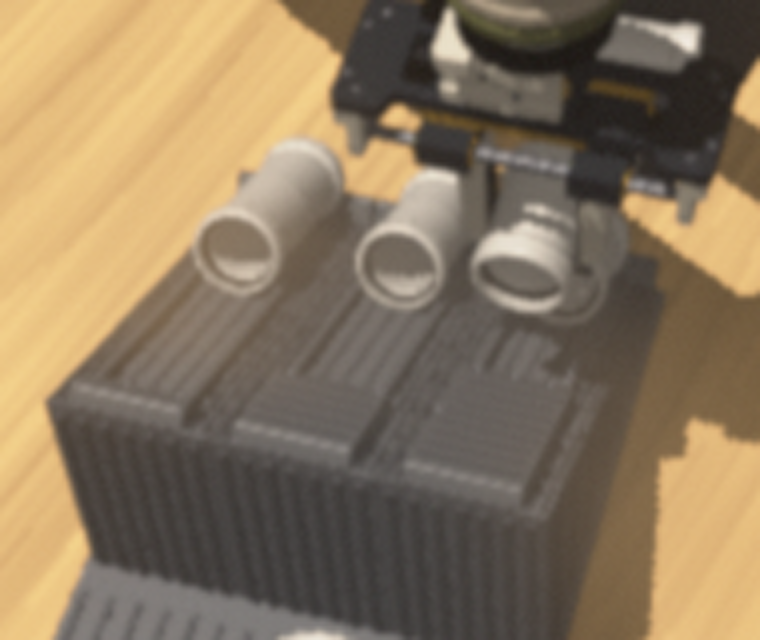

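View pics/a1_top.png

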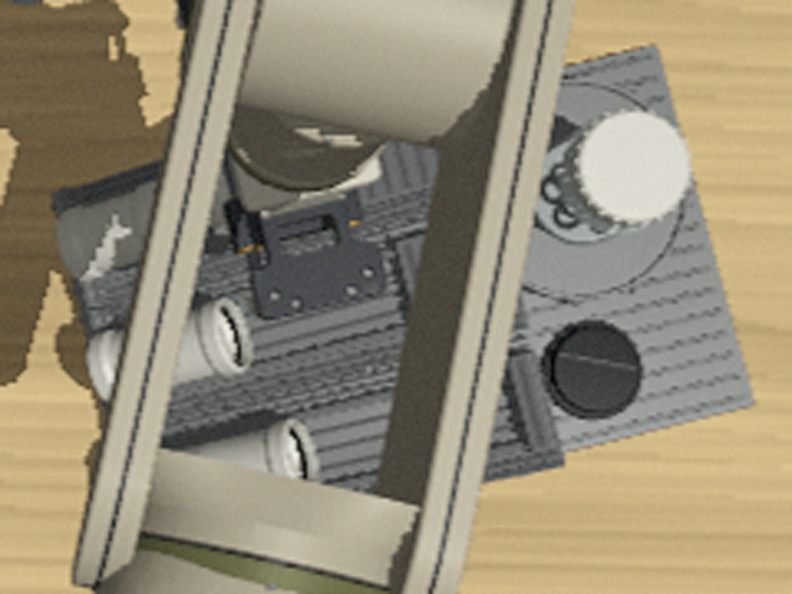

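```bash
cat > heldov.py <<'E'
from h import *
import sys
n,nm=sys.argv[1:3]; c=S(list(map(float,sys.argv[3:6]))); tilts=[float(t) for t in sys.argv[6].split(',')]
p=pickle.load(open(f'{n}_scene.pkl','rb')); im=cv2.imread(f'pics/{n}_scene.png'); a=np.linspace(0,2*np.pi,50)
u=S([np.cos(-1.3063),np.sin(-1.3063),0]); lat=S([-u[1],u[0],0])
for tl,col in zip(tilts,((0,0,255),(0,255,0),(255,0,0))):
    ax=np.cos(tl)*u+np.sin(tl)*S([0,0,1]); nn=np.cross(ax,lat)
    for e in(-1,1):
        q=proj(p,[c+e*LEN[nm]/2*ax+.026*(np.cos(t)*lat+np.sin(t)*nn) for t in a])
        cv2.polylines(im,[((q-S([180,190])+.5)*4).round().astype(np.int32)],True,col,1)
cv2.imwrite(f'pics/{n}_held.png',im)
E
python3 heldov.py a1 short .619 -.0722 .211 0,0.52
```

```text
(no output)
```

View pics/a1_held.png

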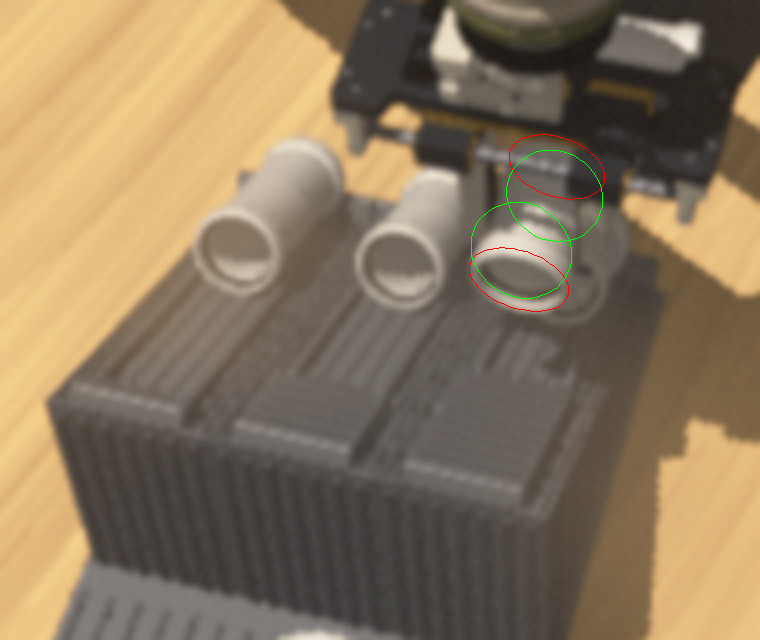

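The held coupling has already tilted about 0.2 rad the right way. Lower it and then drag it slightly downhill to seat it.

Call:
jog_arm(commands=[1,0.0005,0,0.03,0,1,0,0,0.02,0,1,0,0,0.01,0,1,0,-0.0008,0.003,0,1,0,-0.0008,0.003,0,1,0,-0.0008,0.003,0,1,0,-0.0008,0.003,0,1,0,-0.0008,0.003,0,1,0,-0.0008,0.003,0,1,0,-0.0008,0.003,0,1,0,-0.0008,0.003,0,1,0,0,0,0])

```text
t: 7.6
tool_pos: [0.6175, -0.0664, 0.1151]
orientation: [-3.114, -0.412, 0.001]
force: [1.3, 1.8, 1.5]
opening: 0.0454
```

```bash
python3 look.py a2
```

```text
7.7 [ 0.6175 -0.0666  0.1154] [-3.114e+00 -4.120e-01  1.000e-03] [-0.25  1.43  0.82]
```

View pics/a2_scene.png

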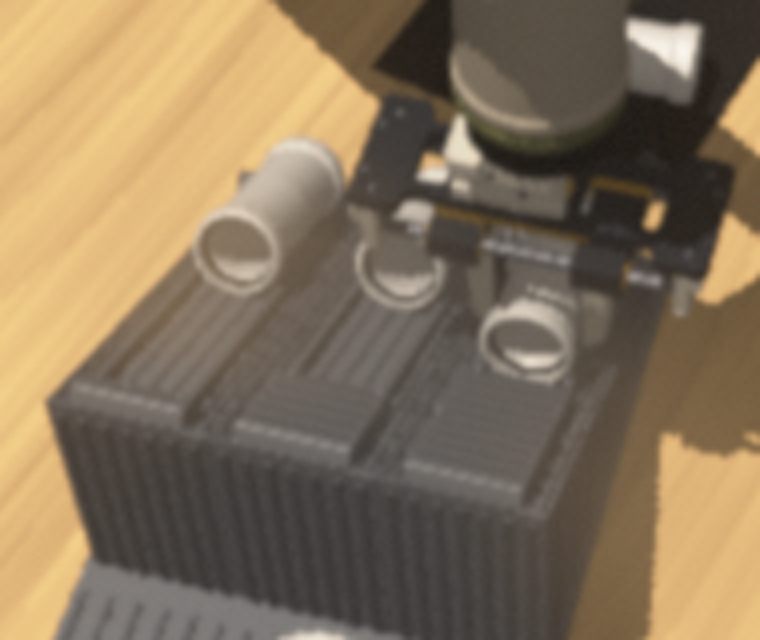

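The near rim is at about (527,340) in the zoom, just below the step and tilting. Continue.

Call:
jog_arm(commands=[1,0,-0.0009,0.003,0,1,0,-0.0009,0.003,0,1,0,-0.0009,0.003,0,1,0,-0.0009,0.002,0,1,0,0,0,0])

```text
t: 8.12
tool_pos: [0.6162, -0.0632, 0.1037]
orientation: [-3.114, -0.412, 0.002]
force: [-0.1, -0.0, 0.7]
opening: 0.0458
```

```bash
python3 look.py a3; python3 heldov.py a3 short .6172 -.0625 .1158 .5236,.4
```

```text
8.2167 [ 0.6165 -0.0633  0.1042] [-3.114e+00 -4.120e-01  1.000e-03] [ 0.45 -0.8  -0.4 ]
```

View pics/a3_held.png

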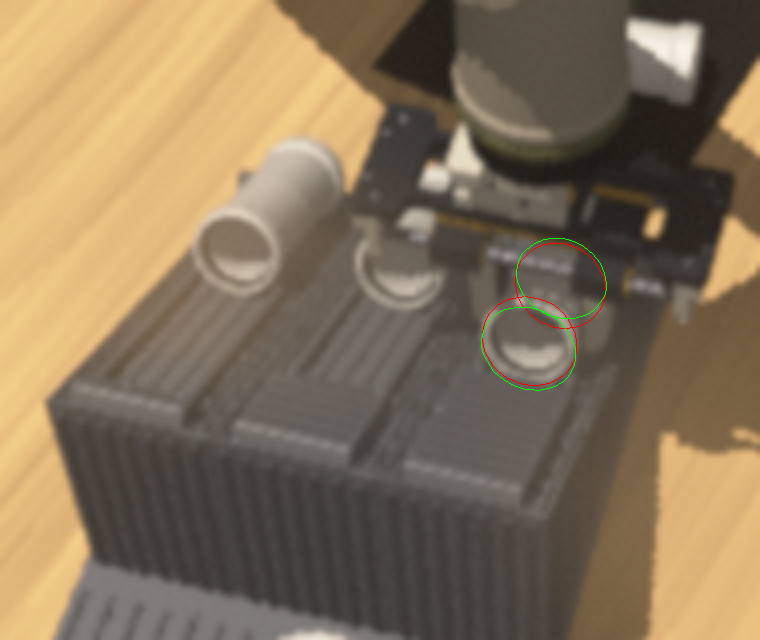

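The outline for 0.52 rad at the expected position matches the held coupling, so it is seated. Go down 1 mm more, open partly, and back off upward.

Call:
jog_arm(commands=[1,0,0,0.001,0,1,0,0,0,0,-0.05,0,0,0,0,-0.12,0,0,0,0,-0.2,0,0,0,0,-0.3,0,0,0,0,-0.3,0,0,0,0,-0.3,0,0,0,0])

```text
t: 8.88
tool_pos: [0.6168, -0.0633, 0.1037]
orientation: [3.114, 0.412, 0.0]
force: [0.9, 0.2, -0.3]
opening: 0.0603
```

Call:
jog_arm(commands=[-0.3,0,0,-0.005,0,-0.3,0,0,-0.01,0,-0.3,0,0,-0.02,0,-0.3,0,0,-0.04,0,-0.3,0,0,-0.04,0,-0.3,0,0,0,0])

```text
t: 9.38
tool_pos: [0.6211, -0.064, 0.2303]
orientation: [3.11, 0.411, 0.022]
force: [1.5, 0.0, 1.9]
opening: 0.0602
```

```bash
python3 look.py a4; python3 heldov.py a4 short .6182 -.0662 .1178 .5236
```

```text
9.4833 [ 0.6188 -0.0636  0.2231] [3.112 0.412 0.011] [-0.63  0.62 -1.  ]
```

View pics/a4_held.png

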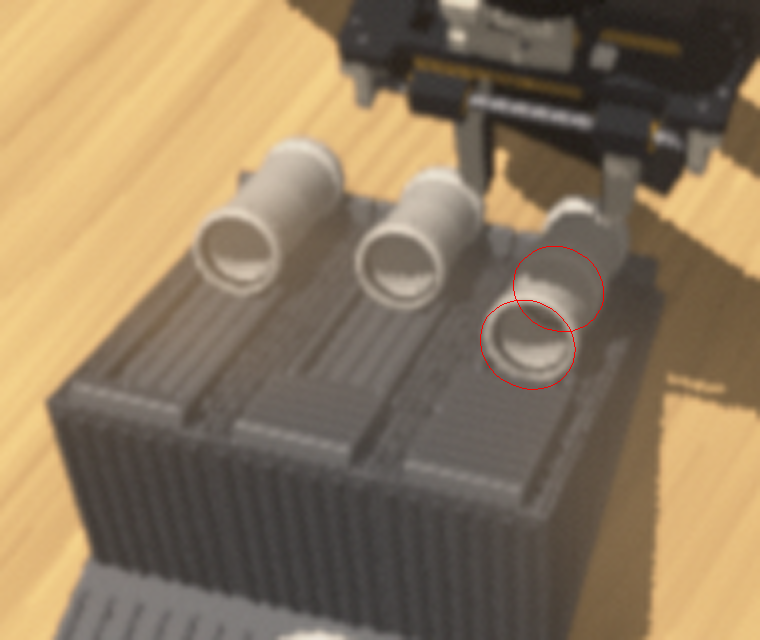

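The short coupling lies in its pocket, matching the projected rims (near rim about (528,342)). Next is the medium coupling.

Call:
jog_arm(commands=[-0.3,0.0009,-0.0382,0,0,-0.3,0.0009,-0.0382,0,0,-0.3,0.0009,-0.0382,0,0,-0.3,0.0009,-0.0382,0,0,-1,0.0009,-0.0382,0,0,-1,0.0009,-0.0382,0,0,-1,0.0009,-0.0382,0,0,-1,0.0009,-0.0382,0,0,-1,0.0009,-0.0382,0,0,-1,0.0009,-0.0382,0,0,-1,0.0009,-0.0382,0,0,-1,0.0009,-0.0382,0,0,-1,0.0003,-0.0384,0,0])

```text
t: 10.57
tool_pos: [0.497, 0.4207, 0.2173]
orientation: [3.113, 0.412, -0.003]
force: [1.6, -0.4, -0.6]
opening: 0.0928
```

Call:
jog_arm(commands=[-1,0,0,0,-6.59,-1,0,0,0,-6.59,-1,0,0,0,-6.59,-1,0,0,0,-6.59,-1,0,0,0,-6.59,-1,0,0,0,-6.59,-1,0,0,0,-6.59,-1,0,0,0,-6.59,-1,0,0,0,-6.59,-1,0,0,0,-6.59,-1,0,0,0.035,0,-1,0,0,0.035,0,-1,0,0,0.035,0,-1,0,0,0.025,0,-1,0,0,0,0,-1,0,0,0,0])

```text
t: 11.9
tool_pos: [0.4965, 0.418, 0.0861]
orientation: [-2.389, -2.039, 0.009]
force: [-0.8, 0.3, 0.0]
opening: 0.0933
```

```bash
python3 - <<'E'
from plant import robot
from h import *
p=robot.read_camera('scene'); s=robot.read_state(); print(s['t'],s['tool_pos'].round(4),s['orientation'].round(4))
q=s['orientation']; print('phi',np.degrees(2*np.arctan2(q[1],q[0])))
z=4;cv2.imwrite('pics/b1.png',cv2.resize(p['img'][90:240,250:440],None,fx=z,fy=z,interpolation=cv2.INTER_CUBIC))
E
```

```text
11.95 [0.4982 0.4192 0.0889] [-2.3894e+00 -2.0396e+00  1.5000e-03]
phi -279.031118215094
```

View pics/b1.png

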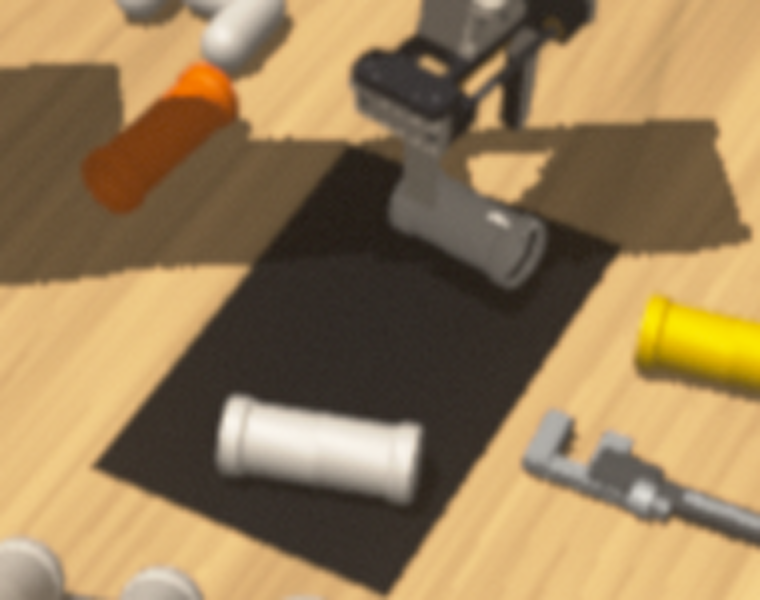

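The gripper straddles the medium coupling. Lower and grip, slightly towards the end that will be uphill so that it tilts the right way.

Call:
jog_arm(commands=[-1,0,0.003,0.03,0,-1,0,0,0.03,0,-1,0,0,0.012,0,-1,0,0,0,0,1,0,0,0,0,1,0,0,0,0,1,0,0,0,0,1,0,0,0,0,1,0,0,0,0,1,0,0,0,0,1,0,0,0,0,1,0,0,0,0,1,0,0,0,0,1,0,0,0,0,1,0,0,0,0], grip_force=8)

```text
t: 13.2
tool_pos: [0.5013, 0.4189, 0.0167]
orientation: [-2.389, -2.04, -0.0]
force: [-0.1, 0.3, 1.0]
opening: 0.0457
```

Call:
jog_arm(commands=[1,0,0,-0.015,0,1,0,0,-0.033,0,1,0,0,-0.04,0,1,0,0,-0.04,0,1,0,0,-0.04,0,1,0,0,-0.04,0,1,0,0,0,6.59,1,0,0,0,6.59,1,0,0,0,6.59,1,0,0,0,6.59,1,0,0,0,6.59,1,0,0,0,6.59,1,0,0,0,6.59,1,0,0,0,6.59,1,0,0,0,6.59,1,0,0,0,6.59,1,0,0,0,0])

```text
t: 14.62
tool_pos: [0.5012, 0.4188, 0.2256]
orientation: [-3.115, -0.403, -0.001]
force: [-0.7, 0.5, -0.0]
opening: 0.0459
```

Call:
jog_arm(commands=[1,-0.0033,0.0189,0,0,1,-0.0073,0.0385,0,0,1,-0.0073,0.0385,0,0,1,-0.0073,0.0385,0,0,1,-0.0073,0.0385,0,0,1,-0.0073,0.0385,0,0,1,-0.0073,0.0385,0,0,1,-0.0073,0.0385,0,0,1,-0.0073,0.0385,0,0,1,-0.0073,0.0385,0,0,1,-0.0073,0.0385,0,0,1,-0.0073,0.0385,0,0,1,-0.0073,0.0385,0,0,1,-0.0073,0.0385,0,0,1,-0.0034,0.019,0,0,1,0,0,0,0,1,0,0,0,0])

```text
t: 16.03
tool_pos: [0.5429, -0.1284, 0.225]
orientation: [-3.114, -0.413, -0.0]
force: [-0.4, 0.0, -0.3]
opening: 0.0457
```

```bash
python3 look.py b2; python3 heldov.py b2 medium .5425 -.1252 .236 0,.5236
```

```text
16.1333 [ 0.5431 -0.1265  0.2249] [-3.114 -0.415 -0.   ] [ 0.3   0.26 -1.39]
```

View pics/b2_held.png

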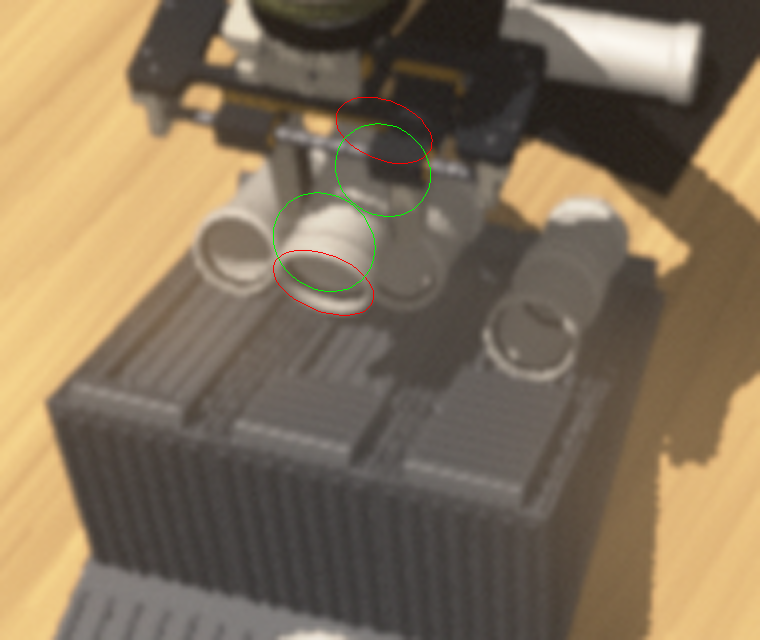

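The medium coupling is held nearly level over its row. Lower it and seat it the same way.

Call:
jog_arm(commands=[1,0,0,0.025,0,1,0,0,0.025,0,1,0,0,0.012,0,1,0,0,0.003,0,1,0,-0.0007,0.003,0,1,0,-0.0007,0.003,0,1,0,-0.0007,0.003,0,1,0,-0.0007,0.003,0,1,0,-0.0007,0.003,0,1,0,-0.0007,0.003,0,1,0,0,0,0])

```text
t: 17.05
tool_pos: [0.542, -0.123, 0.1412]
orientation: [-3.114, -0.412, 0.0]
force: [0.8, 1.6, 1.4]
opening: 0.0453
```

```bash
python3 look.py b3; python3 heldov.py b3 medium .541 -.1195 .154 0.3,.5236
```

```text
17.15 [ 0.542  -0.1233  0.1416] [-3.114 -0.412  0.   ] [-0.99  1.89  0.74]
```

View pics/b3_held.png

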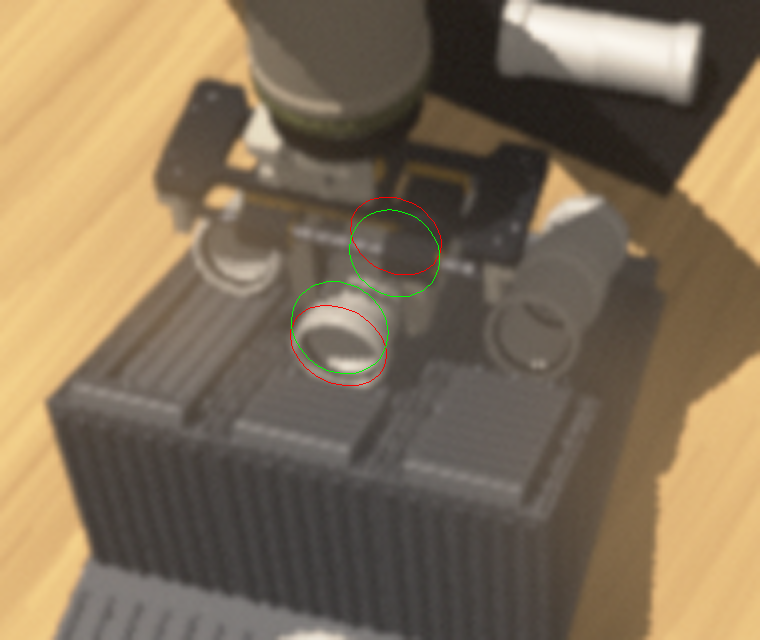

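Call:
jog_arm(commands=[1,0,-0.0008,0.003,0,1,0,-0.0008,0.003,0,1,0,-0.0008,0.003,0,1,0,-0.0008,0.003,0,1,0,-0.0008,0.003,0,1,0,-0.0005,0.002,0,1,0,0,0,0])

```text
t: 17.73
tool_pos: [0.5404, -0.1188, 0.1238]
orientation: [-3.114, -0.412, 0.002]
force: [-0.4, 0.4, -1.1]
opening: 0.0458
```

```bash
python3 look.py b4; python3 heldov.py b4 medium .5405 -.1177 .1355 0.4,.5236
```

```text
17.8333 [ 0.5407 -0.119   0.1244] [-3.114e+00 -4.120e-01  1.000e-03] [-0.33  0.44 -0.17]
```

View pics/b4_held.png

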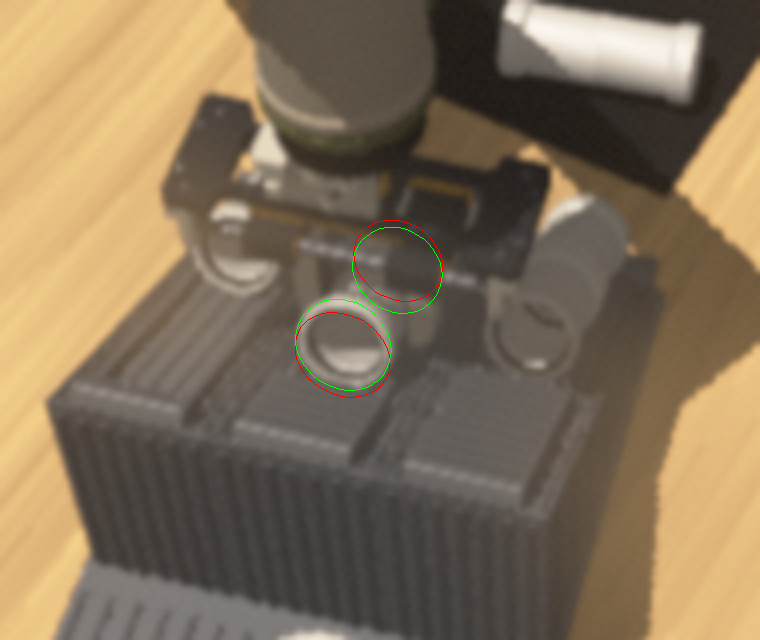

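Seated: the rim at about (343,344) matches the 0.52 rad outline. Release and back off.

Call:
jog_arm(commands=[1,0,0,0.001,0,1,0,0,0,0,-0.05,0,0,0,0,-0.12,0,0,0,0,-0.2,0,0,0,0,-0.3,0,0,0,0,-0.3,0,0,0,0,-0.3,0,0,0,0,-0.3,0,0,-0.005,0,-0.3,0,0,-0.01,0,-0.3,0,0,-0.02,0,-0.3,0,0,-0.04,0,-0.3,0,0,-0.04,0,-0.3,0,0,0,0])

```text
t: 19.0
tool_pos: [0.5448, -0.1202, 0.2495]
orientation: [3.108, 0.411, 0.02]
force: [0.4, 0.5, 2.1]
opening: 0.0607
```

```bash
python3 look.py b5; python3 heldov.py b5 medium .5417 -.1206 .1366 .5236
```

```text
19.1 [ 0.5427 -0.1195  0.2425] [3.112 0.412 0.009] [-0.17 -0.04 -0.33]
```

View pics/b5_held.png

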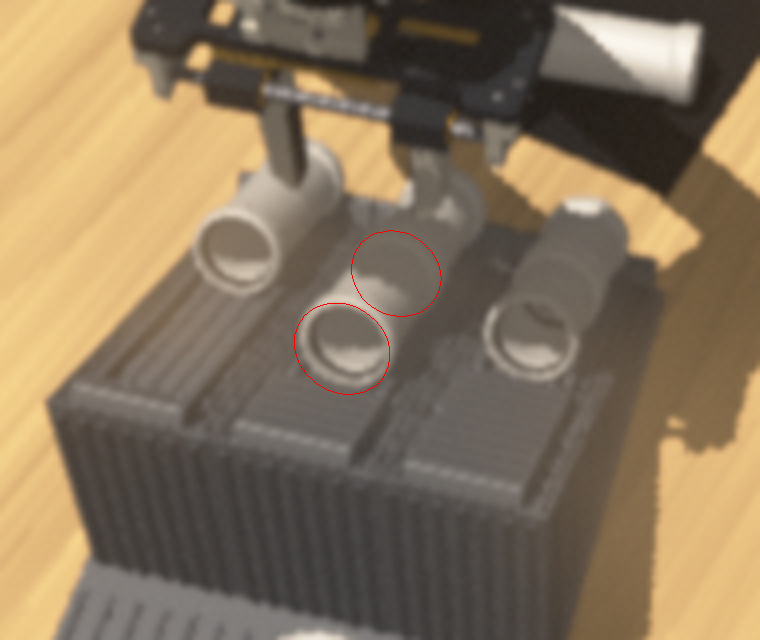

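The medium coupling lies in place (rim at about (345,345)). Now the long one.

Call:
jog_arm(commands=[-0.3,0.0058,-0.0336,0,0,-0.3,0.0058,-0.0336,0,0,-0.3,0.0058,-0.0336,0,0,-0.3,0.0058,-0.0336,0,0,-1,0.0058,-0.0336,0,0,-1,0.0058,-0.0336,0,0,-1,0.0058,-0.0336,0,0,-1,0.0058,-0.0336,0,0,-1,0.0058,-0.0336,0,0,-1,0,0,0,0])

```text
t: 19.93
tool_pos: [0.5107, 0.1917, 0.2371]
orientation: [-3.111, -0.419, 0.004]
force: [0.1, -0.8, 0.4]
opening: 0.0922
```

Call:
jog_arm(commands=[-1,0,0,0,-7.1,-1,0,0,0,-7.1,-1,0,0,0,-7.1,-1,0,0,0,-7.1,-1,0,0,0,-7.1,-1,0,0,0,-7.1,-1,0,0,0,-7.1,-1,0,0,0,-7.1,-1,0,0,0,-7.1,-1,0,0,0,-7.1,-1,0,0,0,-7.1,-1,0,0,0,-7.1,-1,0,0,0,-7.1,-1,0,0,0.035,0,-1,0,0,0.04,0,-1,0,0,0.04,0,-1,0,0,0.034,0,-1,0,0,0,0,-1,0,0,0,0])

```text
t: 21.52
tool_pos: [0.5101, 0.1856, 0.0871]
orientation: [-1.858, -2.528, 0.008]
force: [0.5, -0.7, 0.2]
opening: 0.0929
```

```bash
python3 - <<'E'
from plant import robot
from h import *
p=robot.read_camera('scene'); s=robot.read_state(); print(s['t'],s['tool_pos'].round(4),s['orientation'].round(4))
q=s['orientation']; print('phi',np.degrees(2*np.arctan2(q[1],q[0])))
z=4;cv2.imwrite('pics/c1.png',cv2.resize(p['img'][90:240,250:440],None,fx=z,fy=z,interpolation=cv2.INTER_CUBIC))
E
```

```text
21.5667 [0.5124 0.1862 0.09  ] [-1.8603e+00 -2.5305e+00  1.9000e-03]
phi -252.64301378921454
```

View pics/c1.png

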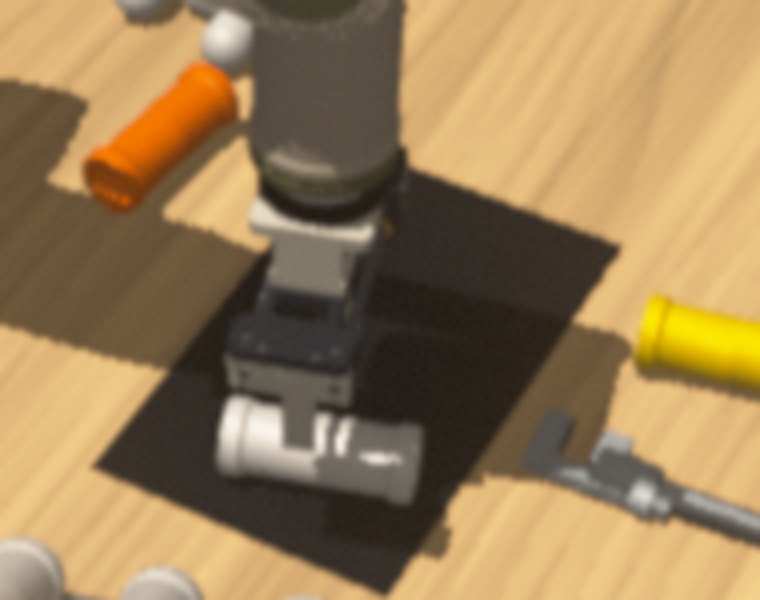

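Call:
jog_arm(commands=[-1,0,0.002,0.03,0,-1,0,0,0.03,0,-1,0,0,0.013,0,-1,0,0,0,0,1,0,0,0,0,1,0,0,0,0,1,0,0,0,0,1,0,0,0,0,1,0,0,0,0,1,0,0,0,0,1,0,0,0,0,1,0,0,0,0,1,0,0,0,0,1,0,0,0,0,1,0,0,0,0], grip_force=8)

```text
t: 22.82
tool_pos: [0.5147, 0.1872, 0.0167]
orientation: [1.861, 2.531, 0.0]
force: [0.1, -0.7, 2.3]
opening: 0.0456
```

Call:
jog_arm(commands=[1,0,0,-0.015,0,1,0,0,-0.033,0,1,0,0,-0.04,0,1,0,0,-0.04,0,1,0,0,-0.04,0,1,0,0,-0.04,0,1,0,0,-0.03,0,1,0,0,0,7.1,1,0,0,0,7.1,1,0,0,0,7.1,1,0,0,0,7.1,1,0,0,0,7.1,1,0,0,0,7.1,1,0,0,0,7.1,1,0,0,0,7.1,1,0,0,0,7.1,1,0,0,0,7.1,1,0,0,0,7.1,1,0,0,0,7.1,1,0,0,0,7.1])

```text
t: 24.48
tool_pos: [0.5144, 0.1871, 0.2542]
orientation: [3.116, 0.402, -0.001]
force: [-0.3, -0.7, -1.6]
opening: 0.0457
```

Call:
jog_arm(commands=[1,0,0,0,0,1,-0.0071,0.0171,0,0,1,-0.0142,0.0342,0,0,1,-0.0142,0.0342,0,0,1,-0.0142,0.0342,0,0,1,-0.0142,0.0342,0,0,1,-0.0142,0.0342,0,0,1,-0.0142,0.0342,0,0,1,-0.0142,0.0342,0,0,1,-0.0142,0.0342,0,0,1,-0.0142,0.0342,0,0,1,-0.0071,0.0171,0,0,1,0,0,0,0,1,0,0,0,0])

```text
t: 25.65
tool_pos: [0.466, -0.1807, 0.2543]
orientation: [-3.114, -0.413, 0.001]
force: [0.4, -0.4, -0.5]
opening: 0.0458
```

```bash
python3 look.py c2; python3 heldov.py c2 long .4662 -.1781 .267 0,.5236
```

```text
25.75 [ 0.4665 -0.1793  0.2545] [-3.113 -0.415  0.   ] [ 0.67  1.09 -0.19]
```

View pics/c2_held.png

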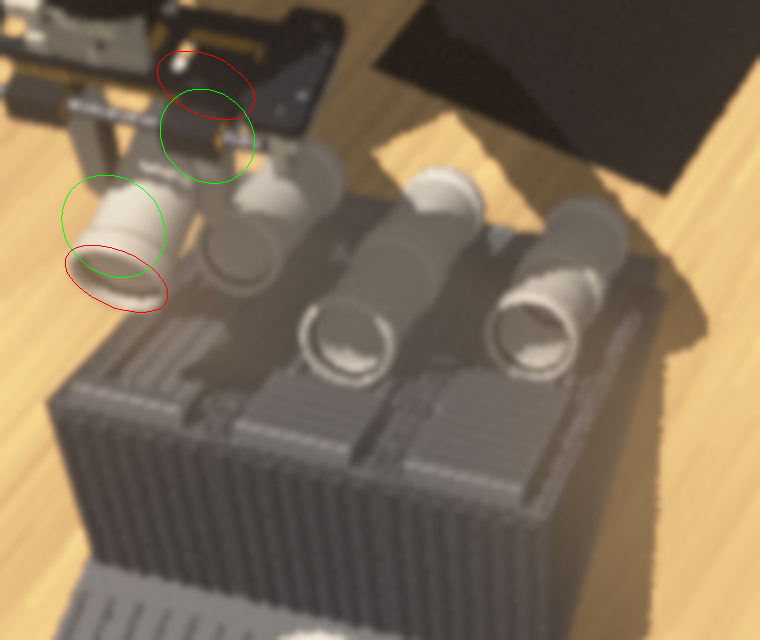

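The long coupling is held level over its row. Lower it and seat it.

Call:
jog_arm(commands=[1,0,0,0.03,0,1,0,0,0.03,0,1,0,0,0.012,0,1,0,0,0.003,0,1,0,-0.0005,0.003,0,1,0,-0.0006,0.003,0,1,0,-0.0006,0.003,0,1,0,-0.0006,0.003,0,1,0,-0.0006,0.003,0,1,0,-0.0006,0.003,0,1,0,0,0,0])

```text
t: 26.67
tool_pos: [0.4654, -0.1767, 0.1612]
orientation: [3.114, 0.412, -0.0]
force: [-0.2, 0.0, 0.8]
opening: 0.0457
```

```bash
python3 look.py c3; python3 heldov.py c3 long .4655 -.1745 .173 0.3,.5236
```

```text
26.7667 [ 0.4654 -0.1768  0.1616] [ 3.114  0.412 -0.   ] [1.17 0.36 0.  ]
```

View pics/c3_held.png

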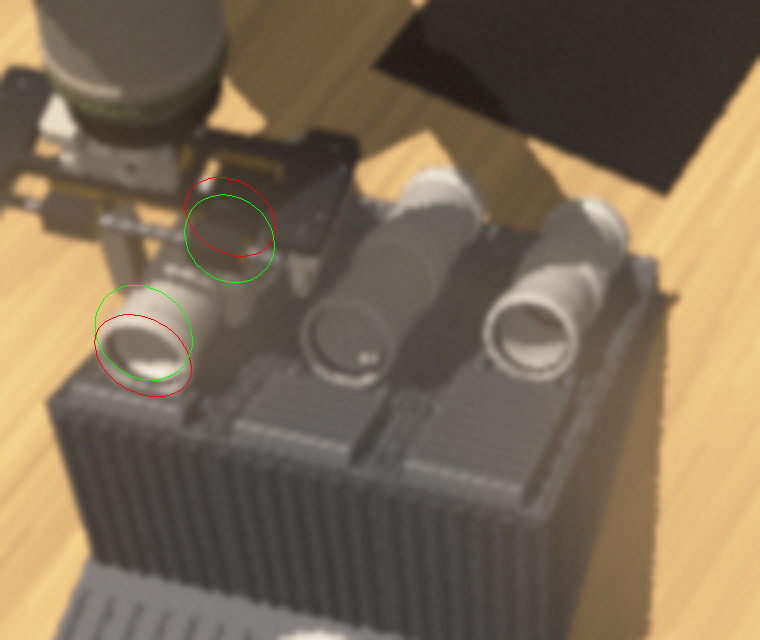

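Call:
jog_arm(commands=[1,0,-0.0006,0.003,0,1,0,-0.0006,0.003,0,1,0,-0.0006,0.003,0,1,0,-0.0006,0.003,0,1,0,-0.0006,0.003,0,1,0,-0.0006,0.003,0,1,0,0,0,0])

```text
t: 27.35
tool_pos: [0.4641, -0.1728, 0.1427]
orientation: [-3.114, -0.412, 0.002]
force: [0.2, 0.8, 0.6]
opening: 0.0455
```

```bash
python3 look.py c4; python3 heldov.py c4 long .4643 -.1718 .1545 0.4,.5236
```

```text
27.45 [ 0.4644 -0.173   0.1434] [-3.114e+00 -4.120e-01  1.000e-03] [-0.13 -0.63 -1.4 ]
```

View pics/c4_held.png

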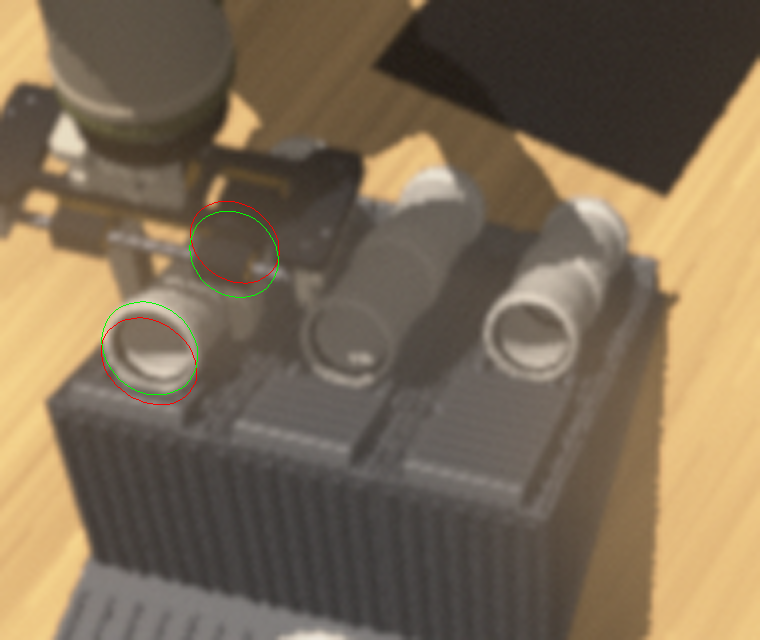

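Seated, with the rim matching the 0.52 rad outline. Release, rise and clear the view.

Call:
jog_arm(commands=[1,0,0,0.001,0,1,0,0,0,0,-0.05,0,0,0,0,-0.12,0,0,0,0,-0.2,0,0,0,0,-0.3,0,0,0,0,-0.3,0,0,0,0,-0.3,0,0,0,0,-0.3,0,0,-0.005,0,-0.3,0,0,-0.01,0,-0.3,0,0,-0.02,0,-0.3,0,0,-0.04,0,-0.3,0,0,-0.04,0,-0.3,0,0,-0.01,0])

```text
t: 28.62
tool_pos: [0.4669, -0.1743, 0.276]
orientation: [3.109, 0.411, 0.013]
force: [0.8, -0.4, 1.0]
opening: 0.0605
```

Call:
jog_arm(commands=[-0.3,0,-0.036,0,0,-0.3,0,-0.036,0,0,-0.3,0,-0.036,0,0,-0.3,0,-0.036,0,0,-0.3,0,-0.036,0,0,-0.3,0,-0.036,0,0,-0.3,0,-0.036,0,0,-0.3,0,-0.036,0,0,-0.3,0,-0.036,0,0,-0.3,0,-0.036,0,0,-0.3,0,-0.036,0,0,-0.3,0,-0.036,0,0,-0.3,0,-0.036,0,0,-0.3,0,0,0,0])

```text
t: 29.78
tool_pos: [0.3408, 0.2838, 0.2687]
orientation: [-3.11, -0.419, -0.001]
force: [0.3, -0.2, 0.6]
opening: 0.0608
```

```bash
python3 look.py d1; python3 - <<'E'
from h import *
v=[.5408,-.1171,-1.3063,.0061]
for c,(x0,y0),z in(('top',(290,140),3.3),('scene',(180,190),4)):
    p=pickle.load(open(f'd1_{c}.pkl','rb')); im=cv2.imread(f'pics/d1_{c}.png'); a=np.linspace(0,2*np.pi,50)
    for n in LEN:
        L=LEN[n]
        for s in(v[3]+L+.008,v[3]+2*L+.008):
            q=proj(p,org(v[:3],[slope(n,s,.026+.026*np.sin(t),-1,.026*np.cos(t)) for t in a]))
            cv2.polylines(im,[((q-S([x0,y0])+.5)*z).round().astype(np.int32)],True,(0,0,255),1)
    cv2.imwrite(f'pics/d1_{c}_ov.png',im)
E
```

```text
29.8833 [0.3424 0.2799 0.2684] [-3.114e+00 -4.170e-01 -1.000e-03] [-1.05 -0.08  0.12]
```

View pics/d1_top_ov.png

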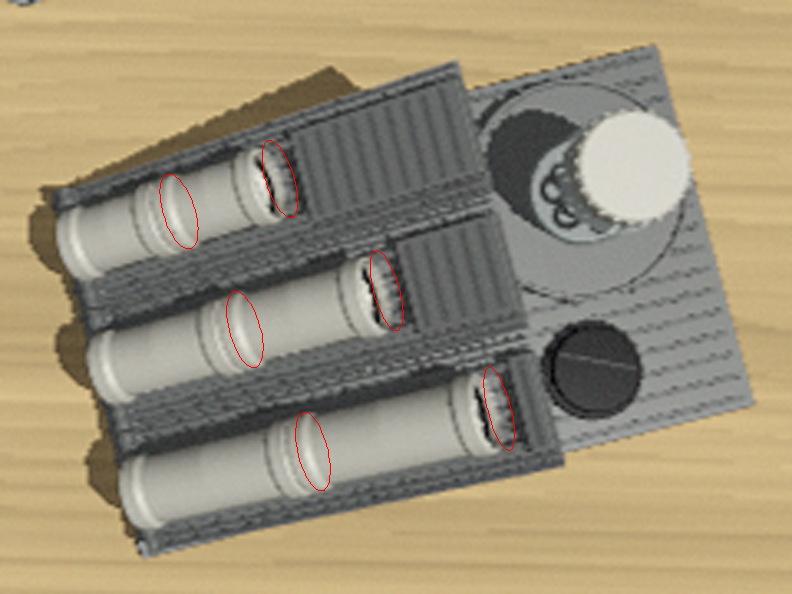

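View pics/d1_scene_ov.png

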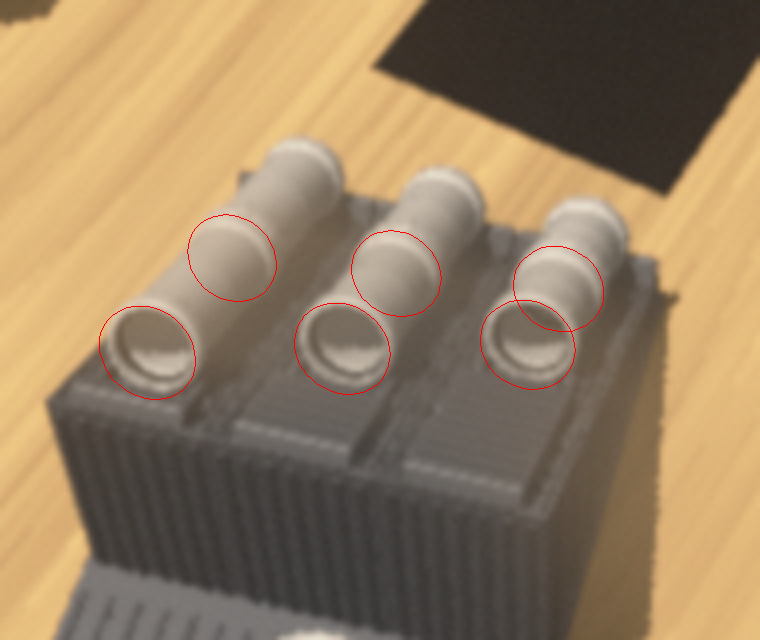

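All three lie in their rows, slid down against the stock couplings (about 6–8 mm below pocket centre, limit 13). I check that everything is still, and that stock and other objects are where they began.

Call:
jog_arm(commands=[-0.3,0,0,0,0,-0.3,0,0,0,0,-0.3,0,0,0,0,-0.3,0,0,0,0,-0.3,0,0,0,0,-0.3,0,0,0,0])

```text
t: 30.38
tool_pos: [0.3432, 0.2783, 0.2677]
orientation: [-3.115, -0.41, -0.0]
force: [0.4, 0.5, -0.8]
opening: 0.0607
```

```bash
python3 look.py d2; python3 - <<'E'
from h import *
g=lambda f:cv2.cvtColor(pickle.load(open(f,'rb'))['img'],cv2.COLOR_BGR2GRAY).astype(np.float32)
t0,d1,d2=g('top0.pkl'),g('d1_top.pkl'),g('d2_top.pkl'); s0,e1,e2=g('scene0.pkl'),g('d1_scene.pkl'),g('d2_scene.pkl')
def sh(a,b,box):
    x0,y0,x1,y1=box; return [round(float(x),2) for x in cv2.phaseCorrelate(a[y0:y1,x0:x1].copy(),b[y0:y1,x0:x1].copy(),cv2.createHanningWindow((x1-x0,y1-y0),cv2.CV_32F))[0]]
print('still: top',sh(d1,d2,(300,140,450,310)),'scene',sh(e1,e2,(190,220,350,320)))
for n,b in dict(stock_short=(302,190,336,228),stock_medium=(312,225,350,268),stock_long=(322,265,365,305),jar=(440,160,515,235),flush=(445,228,500,272),valve=(275,100,325,150),wrench=(190,95,235,210)).items(): print(n,'top',sh(t0,d2,b))
v=[.5408,-.1171,-1.3063,.0061]
# silhouettes of stock+placed lateral/extent in top via upper rim position: fit s offset and lat by pinpoint
from plant import robot
for c in('top','scene'):
    p=robot.read_camera(c)
    for n in LEN:
        for d in robot.pinpoint('centre_of_'+n,p)[:3]:
            uv=(d['position'][1]*640,d['position'][0]*480); L=LEN[n]
            ref=proj(p,org(v[:3],[slope(n,v[3]+1.5*L+.008,.026,-1)]))[0]; b=proj(p,org(v[:3],[slope(n,v[3]+1.5*L,.026,-1)]))[0]
            print(c,n,round(d['score'],2),S(uv).round(1),'centre',ref.round(1),'against stock',b.round(1))
E
```

```text
30.4833 [0.3431 0.2785 0.2677] [3.115 0.411 0.   ] [ 0.67 -0.12  0.31]
still: top [-0.01, -0.02] scene [-0.03, 0.01]
stock_short top [0.01, 0.03]
stock_medium top [0.06, 0.48]
stock_long top [0.56, 0.17]
jar top [0.49, 0.5]
flush top [-0.06, 0.49]
valve top [0.03, -0.05]
wrench top [0.51, 0.03]
top short 0.89 [355.2 199.2] centre [358.8 198.6] against stock [355.5 199.7]
top short 0.52 [359.9 198.9] centre [358.8 198.6] against stock [355.5 199.7]
top medium 0.77 [379.6 236.9] centre [384.7 233.5] against stock [381.2 234.4]
top medium 0.65 [465.1 195.4] centre [384.7 233.5] against stock [381.2 234.4]
top long 0.62 [409.4 270.5] centre [411.7 269.8] against stock [408.1 270.7]
top long 0.59 [156.3 165.2] centre [411.7 269.8] against stock [408.1 270.7]
scene short 0.7 [315.  269.5] centre [315.2 268.5] against stock [316. 267.]
scene short 0.7 [261.9 386.8] centre [315.2 268.5] against stock [316. 267.]
scene medium 0.83 [273.1 265.9] centre [271.9 266.9] against stock [273.  265.4]
scene long 0.74 [433.1 174.3] centre [227.3 265.3] against stock [228.6 263.8]
scene long 0.57 [227.2 262.5] centre [227.3 265.3] against stock [228.6 263.8]
scene long 0.57 [289.6 125.7] centre [227.3 265.3] against stock [228.6 263.8]
```

View pics/d2_top.png

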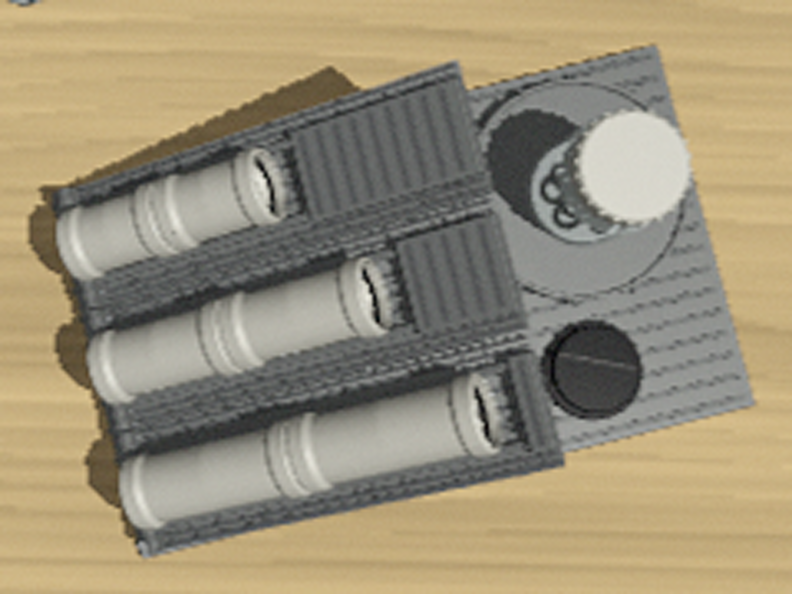

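The top picture shows each coupling against its stock coupling, centred between the runners, with the step clear. Nothing is moving. Handing in.

```bash
python3 -c "
from plant import robot
print(robot.close_job())"
```

```text
the job is handed in; nothing more can be done
None
```

The short, medium and long couplings each lie in the pocket of their own row. I handed the job in at about 30.6 s of the 67 s allowed. Each one was held across its barrel, let tilt onto the 30° slope while being lowered, then let go and the arm drawn clear.

**Position:** In the top picture all three lie flat between the runners, clear of the step. They slid gently down against the stock couplings, so each sits about 8 mm below its pocket centre, where 13 mm is allowed. The fitted outlines agree with the pictures to about 2 mm.

**Rest and surroundings:** Two pictures about half a second apart showed nothing moving. The stock couplings, jar, flush button, valve and wrench moved by at most about 0.5 px (about 1 mm), which I put down to the image comparison rather than real motion.

**Disagreements:** The network's position finder also gave some false hits: the yellow and orange look-alikes as the long coupling, and the jar for the short and medium. For the placed long coupling its best scene-camera hit was the yellow look-alike. I went by its hit on the organiser and the picture instead.

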